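Load a flat blank under the sprung hold-down of a drilling fixture

TASK

Load the flat aluminium blank into the drilling fixture. Raise the sprung hold-down clip until it stays up by itself, lay the blank on the bed, press its long edge snug against the two side pins, then slide it along them beneath the clip until its end is pressed snug against the end pin, never ramming the pins; then bring the clip down under control, so that it neither snaps nor is forced onto the blank, and let its own spring hold the blank. Do not disturb the other things on the bench.

Things in the scene. Friction and masses are not known exactly. Their poses are not given: they have to be found in the camera images.
- fixture: Dark steel drilling fixture fixed to the bench: base 140 (x) x 110 (y) mm, its flat top (bed) 30 mm above the bench. Origin under the middle of the base at bench height, z up; x runs from the open loading edge (x = -70 mm, facing the robot) to the clip's hinge at the far end. Space in front of the loading edge is free, also under the blank's tail. Bolted lugs at (40, +/-66) mm, 19 mm high.
- side_pins: The two steel side pins, fixed in the fixture, same origin and axes as the fixture: 8 mm diameter, 10 mm tall above the bed, axes at (-58, 24) and (12, 24) mm in the fixture's frame. There are no pins on the -y side or at the loading edge.
- end_pin: The steel end pin, fixed in the fixture, same origin and axes as the fixture: 8 mm diameter, 10 mm tall above the bed, axis at (34, 0) mm in the fixture's frame.
- seat (a point): Point (-45, 0, 34) mm in the fixture's frame: where the blank's centre is when it lies flat on the bed, its long +y side against both side pins and its leading end against the end pin. Axes as the fixture. The tail then overhangs the loading edge by 50 mm.
- clip (a joint): Angle (rad) of the sprung hold-down clip: 0 = down, foot 0.5 mm above the bare bed; about 0.12 = down on the blank; 1.5 = fully up. Over-centre spring: below 0.75 it springs shut (6 to 7 N at the foot, 5 N at the bar, near the bottom), above 0.75 it springs open and stays up. Hinge axis parallel to the fixture's y through (58, 0, 50) mm of its frame.
- clip_bar (a point): Centre of the black round cross-bar (handle) at the clip's free end: 12 mm diameter, 42 mm long along the fixture's y; it can turn between fingers that pinch its two ends. At clip angle q it is at x = 58 - 85 cos q + 13 sin q, y = 0, z = 50 + 85 sin q + 13 cos q mm in the fixture's frame. The clip's leaf is 22 mm wide.
- clip_foot: Rubber foot of the clip that bears on the blank, a roll of 12 mm diameter and 22 mm length along y; origin at its centre, 64 mm from the hinge axis, on the fixture's centre line.
- clip_hinge (a point): Middle of the hinge axis of the clip, at (58, 0, 50) mm in the fixture's frame; axes as the fixture. The hinge cheeks reach 60 mm above the bench.
- blank_center (a point): Centre (half-way up) of the blank: plain aluminium flat bar 150 (x) x 40 (y) x 8 (z) mm, about 130 g, without holes, both ends alike, either end may lead. At the start it lies along its x on a pale wooden offcut, its ends overhanging by about 37 mm.
- offcut: Pale wooden offcut 75 x 70 x 24 mm high on which the blank lies at the start; origin under its middle. It may be left where it is.
- tray: Dark steel tray 150 x 100 mm, 22 mm high, with the finished part in it; origin under its middle. Not to be disturbed.
- finished: Finished aluminium part 90 x 50 x 8 mm with two drilled holes, lying in the tray; origin under its middle. Not the blank; leave it.
- oil: Grey cutting-oil bottle, 60 mm diameter, 175 mm tall with its spout; origin under its middle. Leave it.
- tin: Open steel tin, 72 mm diameter, 75 mm tall; origin under its middle. Leave it.
- hammer: Hammer lying on the bench, origin below its middle. Leave it.
- spanner: Spanner lying on the bench behind the fixture. Leave it.
- tape: Roll of grey tape, 84 mm diameter, 24 mm high, lying flat; origin under its middle. Leave it.
- punch: Centre punch, 12 mm diameter and 115 mm long, lying on the bench. Leave it.
Mind the look-alikes: they are no part of the job. What is shaped like the part that bears blank_center but pink is not meant. What is shaped like the fixture but pink is not meant.

How it is judged:
By the outcome, as a careful person would: the job done as asked, in the order asked, and still so for the second after the job is handed in, with the robot touching nothing.
It also fails if it takes over 72 s, if anything falls off the work surface, if the arm or the gripper's body presses on something with over 40 N, if the wrist force passes 120 N, or if a joint passes its speed limit or range.

ROBOT

A 6-joint arm with a two-finger parallel gripper is mounted at the origin on the work surface. World frame = base frame: x ahead of the robot, y to its left, z up, the work surface at z = 0. Lengths are in m, angles in rad, forces in N, time in s.
With the tool pointing down it reaches from about 0.3 to 0.75 m from the base axis. Payload 8.5 kg.
Tool frame: the origin (TCP) lies at the very end of the fingers, on their centre line; the grasp point (between the pads) lies 19 mm behind it; z points along the fingers, y is the direction in which the jaws open and shut (so a half turn about z gives the same grasp; the last joint's range is limited). The gripper opens to 85 mm and grips with 20 to 120 N. Pads are 22 mm wide; open, the fingers measure 114 mm over their backs; the gripper's body (76 mm by 85 mm) begins 54 mm behind the grasp point. The pads swing forward as they close: fully open they stand 13 mm farther back than shut.
Start: joints at [-1.346, 0.381, 1.297, -0, 1.464, -0.215], TCP at [0.234, -0.498, 0.231] pointing down, gripper open.
Joint ranges: [-3.11, 3.11], [-0.89, 2.33], [0.22, 2.48], [-1.42, 4.56], [0.17, 2.85], [-2.88, 2.88]. Speed limits (rad/s): [2.39, 2.39, 3.14, 3.14, 3.14, 3.14].

INTERFACE

Orientations are given as [roll, pitch, yaw] about the fixed x, y, z axes, in that order (R = Rz(yaw) Ry(pitch) Rx(roll)).
In Python, from rig import sensors, optics, env gives the robot as it stands.
- The arm moves only by the tool play_rows, never from a script. Its argument "rows" is a list that holds one entry, the list of rows, each a list of 4 numbers: the shift along the world's x, y, z in m, then the turn about the world's z in rad. In form: [[[x, y, z, spin], ...]]. A call has 1 to 10 rows; each row is the pose to reach, as a shift and turn from the pose measured when the call began; what a row does not reach only later rows make up. A row lasts 1/12 s, in which the tool goes at most 41.7 mm and 7.16 degrees, less where a joint would pass 70% of its speed; a pose out of reach is approached as far as the arm can. A call with a gripper value outside its range is refused whole. "gripper" is the closure in counts, from 0 (fully open) to 255 (shut), set as the call begins (left out, the last holds). The fingers move at their own pace and stop on an object; "newtons" is the grip in N (left out, the last holds). Time passes only in rows, so rows that repeat a pose let the fingers close. It gives the time, the measured TCP pose, the force and the opening at its end, in the units of the state.
- sensors.sense(): the state, without advancing time (a new reading comes with each control period).
- optics.camera(name): name is "side" or "top" or "wrist"; returns (picture, depth): 420x560x3 uint8, red, green, blue; 420x560 float32, m along the optical axis (not along the pixel's ray), 0 where there is no reading.
- optics.get_calibration(name): a dict with "camera_matrix" (3x3 intrinsics, pixels), "rvec" (rotation vector, rad) and "tvec" (3), from world to camera coordinates, as OpenCV has them. Camera axes: x right, y down, z forward; pixel columns grow to the right and rows downward; lengths in m; the calibration is good to about 2 mm. A picture is of the moment at which its call begins: read the wrist's pose just before it. get_calibration takes no time and is no camera call; for the wrist camera it gives the pose at the moment of the call.
- env.hand_in(): hands the job in, once; it reports no verdict.
Trained networks look in the newest picture that a camera, given by its name, has taken for a name from the list of things; names that differ only in an ending like _2 or _b are one class to them, and where a whole thing is asked for, a point or a joint stands for the part that bears it (a point fixed in the world has none). Each returns a list of dicts, best first, with "p" (0 to 1); they miss things now and then, are a little off and sometimes report something else, mostly with a low value. They report only what shows in the picture. A call takes as long as a camera call. They do not tell look-alikes from the thing itself.
- optics.regions_of(camera, target): "mask" (420x560 bool, what is visible of it) and "box" ([left, top, right, bottom] in pixels, round what is visible of it).
The state is a dict: "clock": time; "joints": joint angles; "qvel": joint speeds; "tau": joint torques, N m; "tool_pos": TCP position; "eef_rot": TCP orientation; "ft_force": force on the tool from outside, world axes, zero at the start; "ft_torque": the same for the moment, N m; "opening": finger opening in m.
Only numpy, scipy, OpenCV 4.12 (cv2) and the standard library are available. Lean on these libraries where they do the work, as an engineer would, in place of code of your own. Each camera call takes 0.05 s, during which the arm holds its last target.

## Working session

There is one attempt and no reset: what is moved stays moved. The work goes in short steps, Python scripts to look and compute and a tool call to move; the robot and the scene stay as the last step left them, time stands still between calls to the robot, and variables do not carry over. Pictures are saved under pics/ and viewed, and the job is handed in when it is done.

Besides the shell and the picture viewer there is one more tool, called after "Request:" by a JSON object that holds its "fn" and its "kwargs". play_rows: Moves the arm, as the interface text tells. Its arguments: {"type":"object","properties":{"rows":{"type":"array"},"gripper":{"type":"number"},"newtons":{"type":"number"}},"required":["rows"]}

```bash
ls; mkdir -p pics; cat > h.py <<'E'
import numpy as np, cv2
from rig import sensors, optics, env
def cal(n):
    c=optics.get_calibration(n); K=np.array(c["camera_matrix"]).reshape(3,3); R=cv2.Rodrigues(np.array(c["rvec"],float))[0]; t=np.array(c["tvec"],float).ravel()
    return K,R,t
def cloud(n,d):
    K,R,t=cal(n); v,u=np.mgrid[:420,:560]
    X=np.stack([(u-K[0,2])/K[0,0]*d,(v-K[1,2])/K[1,1]*d,d],-1)
    return (X-t)@R
def proj(n,P):
    K,R,t=cal(n); p=(R@np.array(P).T).T+t; p=p@K.T; return p[:,:2]/p[:,2:]
def save(n,im): cv2.imwrite(n,im[:,:,::-1])
E
python3 - <<'E'
from h import *
print(sensors.sense())
for n in ["top","side","wrist"]:
    im,d=optics.camera(n); save(f"pics/{n}0.png",im); np.save(f"{n}0.npy",d); np.save(f"{n}0c.npy",cloud(n,d))
print(sensors.sense()["clock"])
E
```

```text
pics
{'clock': 0.0, 'joints': array([-1.34630455e+00,  3.81210838e-01,  1.29824162e+00, -5.08124009e-06,
        1.46357671e+00, -2.15265253e-01]), 'qvel': array([ 0.00194368,  0.00053378, -0.00042951,  0.00088982, -0.00068617,
        0.00064893]), 'tau': array([-4.30328191e-04, -4.48464489e+01, -2.31276637e+01, -2.16327712e-04,
        4.89417580e-03, -6.36681364e-06]), 'tool_pos': array([ 0.23409619, -0.49738529,  0.23071026]), 'eef_rot': array([-3.14018822e+00, -3.01913638e-04,  4.39757366e-01]), 'ft_force': array([-0.33351426,  0.33089077, -0.08847889]), 'ft_torque': array([-0.02307081,  0.01326223,  0.03051188]), 'opening': 0.08517502983991214}
0.15
```

View pics/top0.png

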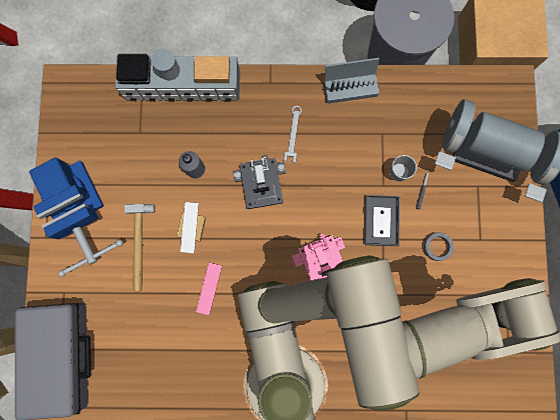

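View pics/side0.png

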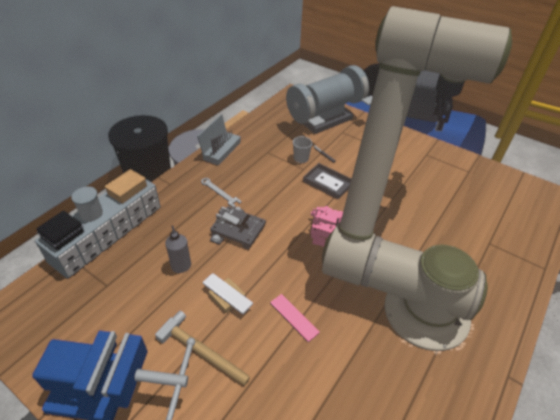

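View pics/wrist0.png

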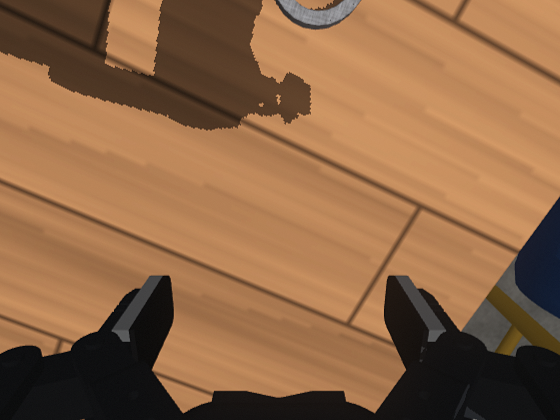

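Blank candidates in the top view are the aluminium bar on the offcut at (190,227), the pink bar at (209,289), which is a decoy, and the drilled part in the tray at (381,220), which is finished. I choose (190,227). Fixture candidates are the dark one at (262,180) and the pink one at (320,257), a decoy. I choose (262,180).

```bash
python3 - <<'E'
from h import *
im=cv2.imread("pics/top0.png")
C=np.load("top0c.npy")
c=cv2.resize(im[130:270,160:310],None,fx=5,fy=4.2,interpolation=cv2.INTER_CUBIC)
cv2.imwrite("pics/crop0.png",c)
print(cal("top")[0], C[227,190],C[180,262])
# blank: height 0.032, whitish
r=C[190:265,170:215].reshape(-1,3); m=(r[:,2]>0.028)&(r[:,2]<0.04)
p=r[m]; print(m.sum(),cv2.minAreaRect((p[:,:2]*1000).astype(np.float32)),np.median(p[:,2]))
r=C[150:212,230:290].reshape(-1,3); m=(r[:,2]>0.026)&(r[:,2]<0.034)
p=r[m]; print(m.sum(),cv2.minAreaRect((p[:,:2]*1000).astype(np.float32)),np.median(p[:,2]))
E
```

```text
[[525.5831484    0.         283.13422245]
 [  0.         525.5831484  208.60398489]
 [  0.           0.           1.        ]] [0.45650968 0.28333691 0.03496521] [0.59834061 0.07080649 0.04080467]
609 ((456.55157470703125, 282.7868957519531), (64.36577606201172, 149.39276123046875), 80.29074096679688) 0.03222239645002734
1019 ((596.876953125, 83.09902954101562), (153.95248413085938, 126.71672821044922), 10.095343589782715) 0.030014274152563657
```

View pics/crop0.png

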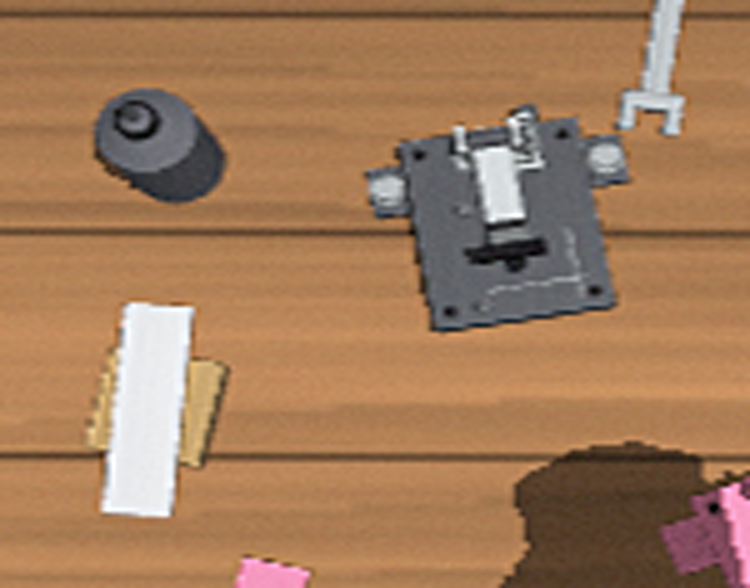

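```bash
python3 - <<'E'
from h import *
from scipy.spatial.transform import Rotation as Ro
s=sensors.sense(); T=Ro.from_euler('xyz',s['eef_rot']).as_matrix()
K,R,t=cal("wrist"); cp=-R.T@t
print("cam in tool",T.T@(cp-s['tool_pos']), "axes in tool\n",(R@T).round(3)); print(K)
C=np.load("top0c.npy")
im=cv2.imread("pics/top0.png").astype(int)
# fixture bed dark gray mask at height .03
sub=C[145:215,225:295]; 
m=(abs(sub[...,2]-.030)<.003).astype(np.uint8)
n,l,st,ce=cv2.connectedComponentsWithStats(m); i=1+st[1:,4].argmax()
p=sub[l==i]; print(cv2.minAreaRect((p[:,:2]*1000).astype(np.float32)),len(p))
sub=C[190:265,170:215]; m=(abs(sub[...,2]-.032)<.003).astype(np.uint8); m&=(im[190:265,170:215].min(-1)>170).astype(np.uint8)
p=sub[m>0]; print(cv2.minAreaRect((p[:,:2]*1000).astype(np.float32)),len(p))
E
```

```text
cam in tool [ 0.07874095  0.0004701  -0.14326227] axes in tool
 [[-0.     1.    -0.001]
 [-0.952 -0.    -0.305]
 [-0.305  0.001  0.952]]
[[366.41246552   0.         278.36723319]
 [  0.         366.41246552 208.13535234]
 [  0.           0.           1.        ]]
((592.213134765625, 73.58935546875), (140.90655517578125, 109.68063354492188), 10.168604850769043) 765
((457.2609558105469, 285.8649597167969), (40.08712387084961, 149.86697387695312), 86.62708282470703) 406
```

Request:
{"fn": "play_rows", "kwargs": {"rows": [[[0.03,0.04,0.005,0.12],[0.06,0.08,0.01,0.24],[0.09,0.125,0.01,0.36],[0.12,0.17,0.01,0.48],[0.145,0.215,0.01,0.6],[0.17,0.26,0.01,0.72],[0.195,0.295,0.01,0.84],[0.22,0.33,0.01,0.96],[0.24,0.365,0.01,1.08],[0.26,0.4,0.01,1.2]]], "gripper": 0}}

```text
clock: 0.98
tool_pos: [0.463, -0.1479, 0.2408]
eef_rot: [-3.14, -0.0, 1.646]
ft_force: [0.7, -1.1, 0.1]
opening: 0.0855
```

Request:
{"fn": "play_rows", "kwargs": {"rows": [[[0.015,0.025,0.0,0.12],[0.03,0.05,0,0.24],[0.045,0.075,0,0.36],[0.06,0.1,0,0.48],[0.075,0.125,0,0.6],[0.09,0.145,0,0.72],[0.1,0.16,0,0.84],[0.105,0.17,0,0.96],[0.108,0.173,0,1.08],[0.108,0.173,0,1.2]]]}}

```text
clock: 1.82
tool_pos: [0.5714, 0.0262, 0.2403]
eef_rot: [-3.141, -0.001, 2.853]
ft_force: [-0.4, -0.0, 0.6]
opening: 0.0855
```

Request:
{"fn": "play_rows", "kwargs": {"rows": [[[0.01,0.015,0.0,0.12],[0.02,0.03,0,0.24],[0.03,0.045,0,0.36],[0.03,0.049,0,0.466],[0.03,0.049,0,0.466],[0.03,0.049,0,0.466]]]}}

```text
clock: 2.32
tool_pos: [0.6012, 0.0752, 0.2399]
eef_rot: [-3.141, -0.002, -2.967]
ft_force: [0.4, 0.2, 0.5]
opening: 0.0854
```

```bash
python3 - <<'E'
from h import *
s=sensors.sense();print(s['tool_pos'],s['eef_rot'])
im,d=optics.camera("wrist"); save("pics/w1.png",im); C=cloud("wrist",d); np.savez("w1.npz",C=C,d=d)
m=(abs(C[...,2]-.030)<.003).astype(np.uint8)
n,l,st,ce=cv2.connectedComponentsWithStats(m); i=1+st[1:,4].argmax()
p=C[l==i]; print(cv2.minAreaRect((p[:,:2]*1000).astype(np.float32)),len(p),st[i])
E
```

```text
[0.60120348 0.07522265 0.23991783] [-3.14057703e+00 -1.92035266e-03 -2.96697316e+00]
((595.7092895507812, 75.77566528320312), (140.00022888183594, 110.20569610595703), 10.199787139892578) 12327 [  222    94   119   142 12327]
```

View pics/w1.png

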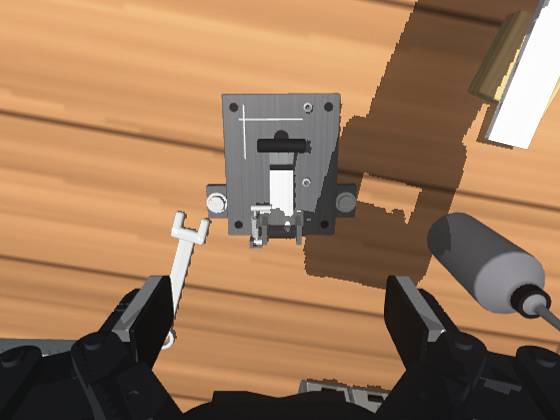

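```bash
cat >> h.py <<'E'
FX=np.array([.5957,.0758]); FY=np.deg2rad(10.2)
def f2w(x,y): # mm
    c,s=np.cos(FY),np.sin(FY); return FX+np.array([c*x-s*y,s*x+c*y])/1000
def w2f(P):
    c,s=np.cos(FY),np.sin(FY); d=(np.asarray(P)[...,:2]-FX)*1000
    return np.stack([c*d[...,0]+s*d[...,1],-s*d[...,0]+c*d[...,1]],-1)
E
python3 - <<'E'
from h import *
C=np.load("w1.npz")["C"]; im=cv2.imread("pics/w1.png")
b=C[135:156,255:315].reshape(-1,3); f=w2f(b); m=(b[:,2]>.055)&(b[:,2]<.08)&(f[:,0]<-12)
q=f[m]; print(m.sum(),q.min(0),q.max(0),np.percentile(b[m,2],[50,90,99]))
# pin tops
for (u,v) in [(307,107),(306,182)]:
    r=C[v-8:v+9,u-8:u+9].reshape(-1,3); m=abs(r[:,2]-.040)<.002; print(m.sum(),w2f(r[m]).mean(0))
B=C[0:160,460:560]; g=im[0:160,460:560].min(-1)>170
m=(abs(B[...,2]-.032)<.004)&g; p=B[m]; print(cv2.minAreaRect((p[:,:2]*1000).astype(np.float32)),p[:,0].max(), np.median(p[:,2]))
for q in [0,.2,.4,.6,.8,1,1.2,1.4,1.5]:
    x=58-85*np.cos(q)+13*np.sin(q); z=50+85*np.sin(q)+13*np.cos(q); print(q,x.round(1),z.round(1),f2w(x,0).round(4))
E
```

```text
738 [-33.20013099 -20.89324475] [-17.52840233  20.51928621] [0.06841664 0.06997613 0.07075824]
36 [-58.42655971  23.68873186]
35 [11.08244675 23.85038848]
((472.9395751953125, 287.2633056640625), (41.686241149902344, 123.72661590576172), 86.18177795410156) 0.5355301446453619 0.03268602993593567
0 -27.0 63.0 [0.5691 0.071 ]
0.2 -22.7 79.6 [0.5733 0.0718]
0.4 -15.2 95.1 [0.5807 0.0731]
0.6 -4.8 108.7 [0.591  0.0749]
0.8 8.1 120.0 [0.6037 0.0772]
1 23.0 128.5 [0.6183 0.0799]
1.2 39.3 133.9 [0.6344 0.0828]
1.4 56.4 136.0 [0.6512 0.0858]
1.5 65.0 135.7 [0.6596 0.0873]
```

Request:
{"fn": "play_rows", "kwargs": {"rows": [[[-0.01,-0.001,-0.03,0.003],[-0.022,-0.003,-0.065,0.003],[-0.032,-0.004,-0.1,0.003],[-0.032,-0.004,-0.135,0.003],[-0.032,-0.004,-0.16,0.003],[-0.032,-0.004,-0.18,0.003],[-0.032,-0.004,-0.19,0.003],[-0.032,-0.004,-0.198,0.003],[-0.032,-0.004,-0.198,0.003]]]}}

```text
clock: 3.12
tool_pos: [0.5689, 0.0706, 0.0414]
eef_rot: [-3.141, -0.003, -2.966]
ft_force: [0.1, -0.3, -0.3]
opening: 0.0848
```

```bash
python3 - <<'E'
from h import *
s=sensors.sense();print(s['tool_pos'],s['eef_rot'],w2f(s['tool_pos']))
im,d=optics.camera("wrist"); save("pics/w2.png",im)
im,d=optics.camera("side"); save("pics/s2.png",cv2.resize(im[150:300,150:350],None,fx=4,fy=4))
E
```

```text
[0.5689167  0.07056537 0.04138636] [-3.14077295e+00 -2.86202362e-03 -2.96623658e+00] [-27.2869765   -0.40899161]
```

View pics/w2.png

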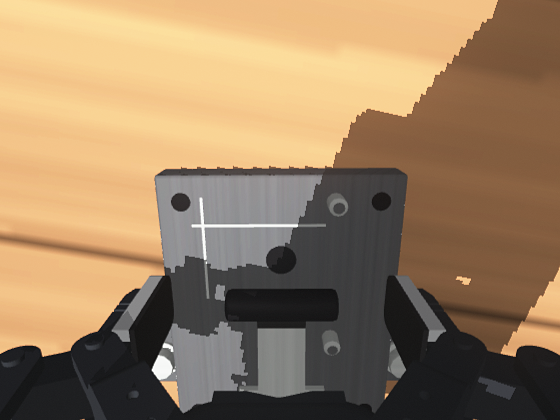

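View pics/s2.png

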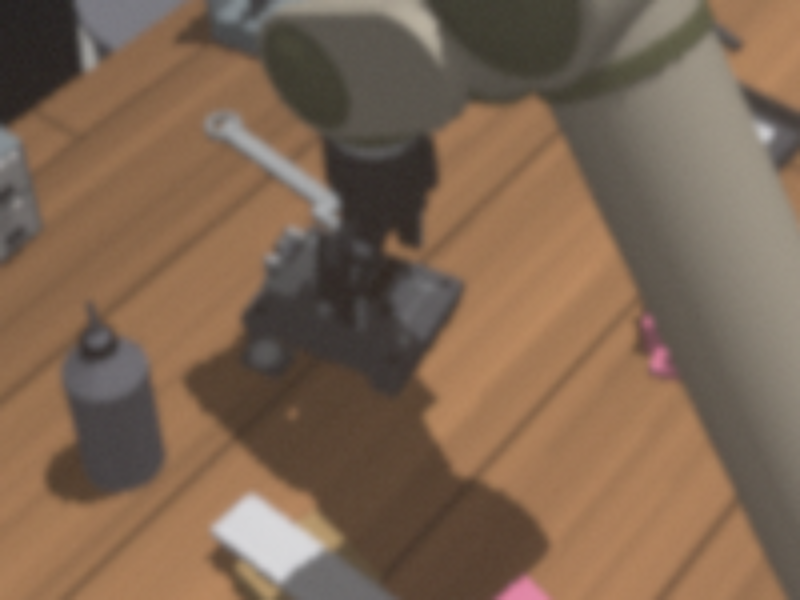

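Request:
{"fn": "play_rows", "kwargs": {"rows": [[[0,0,0,0],[0,0,0,0],[0,0,0,0],[0,0,0,0],[0,0,0,0],[0,0,0,0]]], "gripper": 255, "newtons": 40}}

```text
clock: 3.72
tool_pos: [0.5698, 0.0715, 0.044]
eef_rot: [-3.141, 0.001, -2.966]
ft_force: [-2.5, 4.6, 6.9]
opening: 0.0412
```

Request:
{"fn": "play_rows", "kwargs": {"rows": [[[0.0017,0.0003,0.0084,0],[0.0042,0.0008,0.0166,0],[0.0075,0.0013,0.0245,0],[0.0116,0.0021,0.0321,0],[0.0163,0.0029,0.0392,0],[0.0218,0.0039,0.0457,0],[0.028,0.005,0.0517,0],[0.0345,0.0062,0.057,0]]]}}

```text
clock: 4.38
tool_pos: [0.6046, 0.0779, 0.102]
eef_rot: [-3.141, 0.001, -2.966]
ft_force: [-1.6, 0.6, -5.7]
opening: 0.0412
```

```bash
python3 - <<'E'
from h import *
s=sensors.sense();print(s['tool_pos'],w2f(s['tool_pos']),s['ft_force'])
im,d=optics.camera("wrist"); save("pics/w3.png",im)
E
```

```text
[0.60462333 0.07790305 0.10198835] [9.15471837 0.48962272] [-1.57480227  0.62577506 -5.68749355]
```

View pics/w3.png

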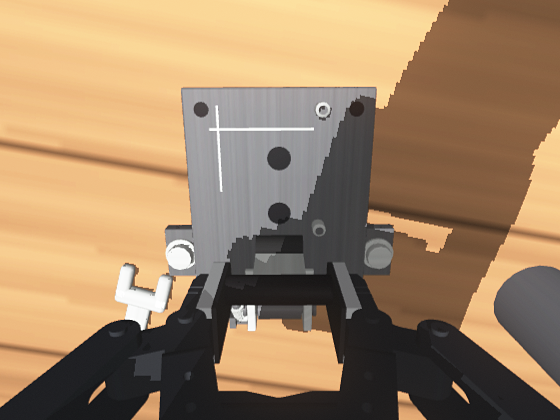

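Request:
{"fn": "play_rows", "kwargs": {"rows": [[[0.0072,0.0013,0.0047,0],[0.0147,0.0026,0.0085,0],[0.0226,0.0041,0.0117,0],[0.0307,0.0055,0.0139,0],[0.039,0.007,0.0154,0],[0.0475,0.0085,0.016,0],[0.0535,0.0097,0.0158,0],[0.0535,0.0097,0.0158,0]]]}}

```text
clock: 5.1
tool_pos: [0.6614, 0.0882, 0.1198]
eef_rot: [-3.141, 0.008, -2.965]
ft_force: [3.2, 2.5, 2.8]
opening: 0.0409
```

```bash
python3 - <<'E'
from h import *
s=sensors.sense();print(s['tool_pos'],w2f(s['tool_pos']),s['ft_force'],s['opening'])
E
```

```text
[0.66137648 0.08821737 0.11984166] [66.83743344  0.59081514] [3.18140401 2.51064553 2.76568639] 0.04087814564417541
```

Request:
{"fn": "play_rows", "kwargs": {"rows": [[[0,0,0,0],[0,0,0,0],[0,0,0,0],[0,0,0,0],[0,0,0.015,0],[0,0,0.035,0],[-0.01,0.02,0.065,0],[-0.03,0.05,0.09,0],[-0.05,0.08,0.11,0],[-0.07,0.1,0.11,0]]], "gripper": 0}}

```text
clock: 5.93
tool_pos: [0.5915, 0.19, 0.2343]
eef_rot: [-3.141, 0.015, -2.965]
ft_force: [0.7, 0.1, 1.2]
opening: 0.0856
```

```bash
python3 - <<'E'
from h import *
s=sensors.sense();print(s['tool_pos'],s['eef_rot'],s['opening'])
im,d=optics.camera("wrist"); save("pics/w4.png",im);C=cloud("wrist",d)
g=im.min(-1)>150
m=(abs(C[...,2]-.032)<.004)&g; n,l,st,ce=cv2.connectedComponentsWithStats(m.astype(np.uint8)); i=1+st[1:,4].argmax();p=C[l==i]
print(st[i],cv2.minAreaRect((p[:,:2]*1000).astype(np.float32)))
im,d=optics.camera("top"); C=cloud("top",d); r=C[140:215,225:295].reshape(-1,3); save("pics/t4.png",cv2.resize(im[130:230,200:320],None,fx=5,fy=5))
m=(abs(r[:,2]-.12)<.03); print("high pts",w2f(r[m]).mean(0),m.sum(),r[m,2].max())
E
```

```text
[0.59149831 0.19002277 0.23434535] [-3.14073078  0.01512778 -2.96509461] 0.08563316452976943
[ 371    0   59  127 1658] ((474.36956787109375, 279.71453857421875), (18.422597885131836, 106.86984252929688), 86.82088470458984)
high pts [51.39901926 -1.61540005] 142 0.14945161764821502
```

View pics/w4.png

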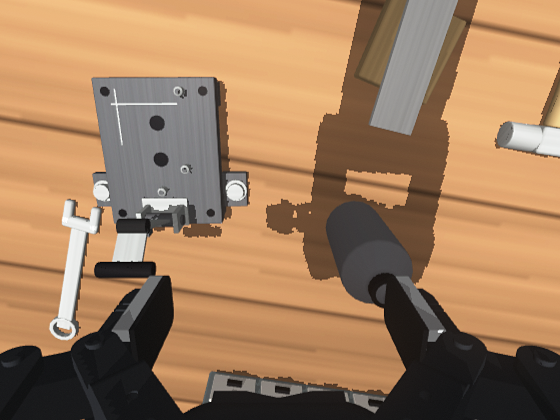

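View pics/t4.png

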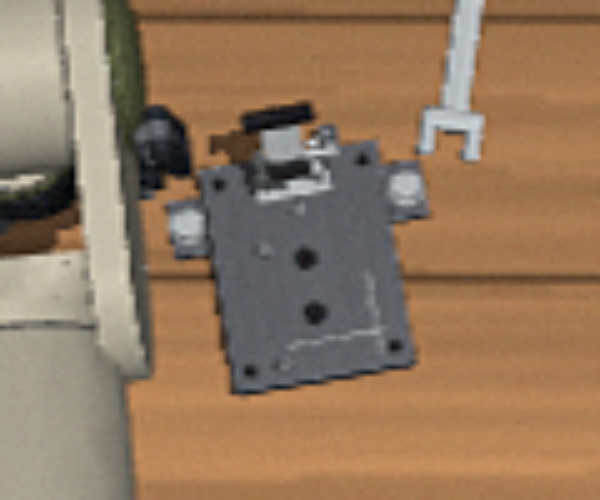

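Request:
{"fn": "play_rows", "kwargs": {"rows": [[[-0.03,0.015,0,-0.05],[-0.06,0.035,0,-0.11],[-0.09,0.055,0,-0.17],[-0.12,0.075,-0.01,-0.22],[-0.145,0.09,-0.02,-0.235],[-0.16,0.1,-0.03,-0.235],[-0.16,0.1,-0.03,-0.235]]]}}

```text
clock: 6.62
tool_pos: [0.4258, 0.2919, 0.2002]
eef_rot: [-3.14, 0.006, 3.089]
ft_force: [0.7, 0.3, 0.0]
opening: 0.0852
```

```bash
python3 - <<'E'
from h import *
s=sensors.sense();print(s['tool_pos'],s['eef_rot'])
im,d=optics.camera("wrist"); save("pics/w5.png",im);C=cloud("wrist",d)
m=(abs(C[...,2]-.032)<.004); n,l,st,ce=cv2.connectedComponentsWithStats(m.astype(np.uint8)); i=1+st[1:,4].argmax();p=C[l==i]
print(st[i],cv2.minAreaRect((p[:,:2]*1000).astype(np.float32)))
m=(abs(C[...,2]-.024)<.003); n,l,st,ce=cv2.connectedComponentsWithStats(m.astype(np.uint8))
for i in np.argsort(-st[1:,4])[:3]+1:
  p=C[l==i]; print(st[i],cv2.minAreaRect((p[:,:2]*1000).astype(np.float32)))
E
```

```text
[0.42584149 0.29192811 0.20016786] [-3.13981992  0.00561948  3.08935123]
[ 254  135   48  158 7017] ((462.24066162109375, 287.76763916015625), (40.09725570678711, 150.2842254638672), 86.61363983154297)
[ 395    0   95  278 5742] ((415.843994140625, 455.2822265625), (85.48014831542969, 241.41319274902344), 82.67847442626953)
[ 234  176   22   79 1301] ((460.6152648925781, 257.43377685546875), (20.1652774810791, 75.88815307617188), 85.76422119140625)
[299 184  20  77 951] ((470.8412170410156, 311.5390930175781), (16.465707778930664, 74.56989288330078), 78.65338134765625)
```

View pics/w5.png

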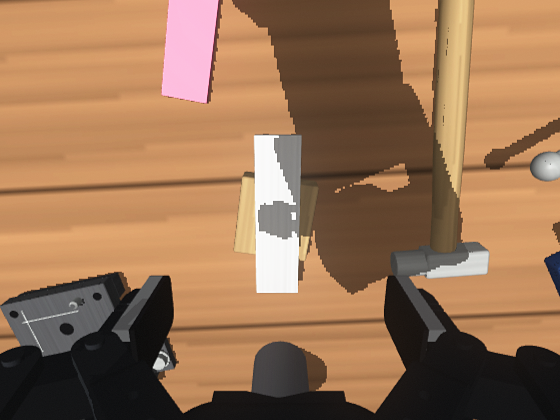

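Request:
{"fn": "play_rows", "kwargs": {"rows": [[[-0.01,0,-0.03,-0.007],[-0.0205,-0.0007,-0.065,-0.007],[-0.0205,-0.0007,-0.1,-0.007],[-0.0205,-0.0007,-0.135,-0.007],[-0.0205,-0.0007,-0.16,-0.007],[-0.0205,-0.0007,-0.178,-0.007],[-0.0205,-0.0007,-0.188,-0.007],[-0.0205,-0.0007,-0.188,-0.007]]]}}

```text
clock: 7.33
tool_pos: [0.4082, 0.2894, 0.0112]
eef_rot: [-3.139, 0.005, 3.08]
ft_force: [0.1, -0.6, 0.2]
opening: 0.0856
```

Request:
{"fn": "play_rows", "kwargs": {"rows": [[[0,0,0,0],[0,0,0,0],[0,0,0,0],[0,0,0,0],[0,0,0,0],[0,0,0,0]]], "gripper": 255, "newtons": 70}}

```text
clock: 7.83
tool_pos: [0.4089, 0.2895, 0.0123]
eef_rot: [-3.139, 0.007, 3.08]
ft_force: [-0.9, -2.2, 6.7]
opening: 0.0386
```

```bash
python3 - <<'E'
from h import *
s=sensors.sense();print(s['tool_pos'],s['eef_rot'],s['ft_force'],s['opening'])
im,d=optics.camera("wrist"); save("pics/w6.png",im)
E
```

```text
[0.40893207 0.28947874 0.01228942] [-3.13920582  0.00739218  3.08034004] [-0.91724737 -2.16633309  6.67959393] 0.03864086285566402
```

View pics/w6.png

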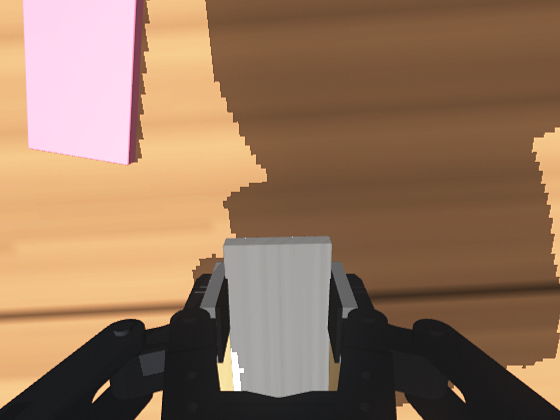

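Request:
{"fn": "play_rows", "kwargs": {"rows": [[[0,0,0.008,0],[0,0,0.02,0],[0,0,0.04,0],[0,0,0.06,0],[0,0,0.08,0],[0,0,0.08,0]]]}}

```text
clock: 8.38
tool_pos: [0.4103, 0.2902, 0.0963]
eef_rot: [3.141, 0.014, 3.081]
ft_force: [-0.0, -0.3, -1.2]
opening: 0.0381
```

```bash
python3 - <<'E'
from h import *
s=sensors.sense();print(s['tool_pos'],s['eef_rot'],s['ft_force'],s['opening'])
im,d=optics.camera("wrist"); save("pics/w7.png",im);C=cloud("wrist",d)
im,d=optics.camera("side"); save("pics/s7.png",cv2.resize(im[180:330,150:350],None,fx=4,fy=4))
for n,dd in (("side",d),):
  S=cloud(n,dd); g=im.min(-1)>140; m=g&(S[...,2]>.08)&(S[...,2]<.14)&(abs(S[...,1]-.285)<.06)&(abs(S[...,0]-.46)<.12)
  p=S[m]; print(m.sum()); 
  A=np.c_[p[:,:2]-[.46,.285],np.ones(len(p))]; print(np.linalg.lstsq(A,p[:,2],rcond=None)[0], p.min(0),p.max(0))
  im2,d2=optics.camera("top"); T=cloud("top",d2); g=im2.min(-1)>150; m=g&(T[...,2]>.08)&(T[...,2]<.14)&(abs(T[...,1]-.285)<.06)&(abs(T[...,0]-.46)<.12); p=T[m]; print(m.sum()); A=np.c_[p[:,:2]-[.46,.285],np.ones(len(p))]; print(np.linalg.lstsq(A,p[:,2],rcond=None)[0],p.max(0))
E
```

```text
[0.41033801 0.29021014 0.09627359] [3.14102359 0.01356965 3.08071319] [-0.01820116 -0.33519567 -1.16215283] 0.03812353808342578
255
[-0.02925787 -0.00193056  0.11484123] [0.47020514 0.26384778 0.10777528] [0.53387283 0.30585272 0.11986044]
219
[-0.02206596 -0.02527056  0.11315044] [0.53167303 0.30385926 0.12209281]
```

View pics/s7.png

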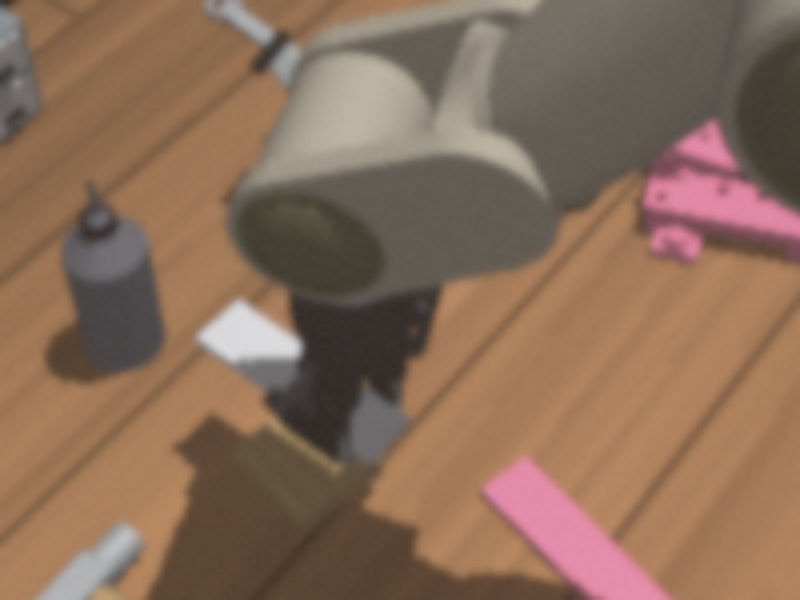

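Request:
{"fn": "play_rows", "kwargs": {"rows": [[[0.004,-0.012,0.01,0.02],[0.012,-0.04,0.02,0.05],[0.022,-0.07,0.02,0.08],[0.031,-0.1,0.02,0.11],[0.041,-0.13,0.02,0.14],[0.05,-0.16,0.02,0.17],[0.059,-0.19,0.01,0.2],[0.067,-0.215,0,0.225],[0.0742,-0.239,-0.01,0.239],[0.0742,-0.239,-0.02,0.239]]]}}

```text
clock: 9.37
tool_pos: [0.4837, 0.0468, 0.0707]
eef_rot: [-3.138, 0.006, -2.966]
ft_force: [1.5, -0.5, -1.6]
opening: 0.0383
```

Request:
{"fn": "play_rows", "kwargs": {"rows": [[[0,0,-0.005,0],[0,0,-0.01,0],[0,0,-0.01,0]]]}}

```text
clock: 9.62
tool_pos: [0.4828, 0.0472, 0.0595]
eef_rot: [-3.139, 0.003, -2.966]
ft_force: [-0.2, -0.8, -2.7]
opening: 0.0384
```

```bash
sed -i 's/^FX=.*;/FX=np.array([.5963,.0765]);/' h.py; python3 - <<'E'
from h import *
s=sensors.sense();print(s['tool_pos'],s['eef_rot'],w2f(s['tool_pos']),s['ft_force'],s['opening'])
im,d=optics.camera("top"); save("pics/t8.png",cv2.resize(im[130:260,200:340],None,fx=5,fy=4.6)); np.save("t8.npy",cloud("top",d))
im,d=optics.camera("side"); save("pics/s8.png",cv2.resize(im[160:310,150:350],None,fx=4,fy=4))
E
```

```text
[0.48281678 0.04723505 0.05945486] [-3.13939712  0.00348401 -2.96613909] [-116.87206624   -8.70628736] [-0.22315941 -0.81880978 -2.68269292] 0.03835707731080227
```

View pics/t8.png

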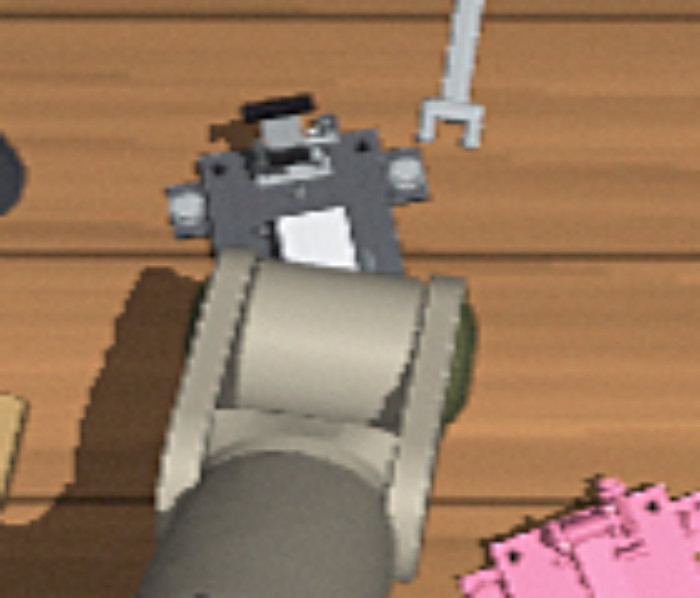

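View pics/s8.png

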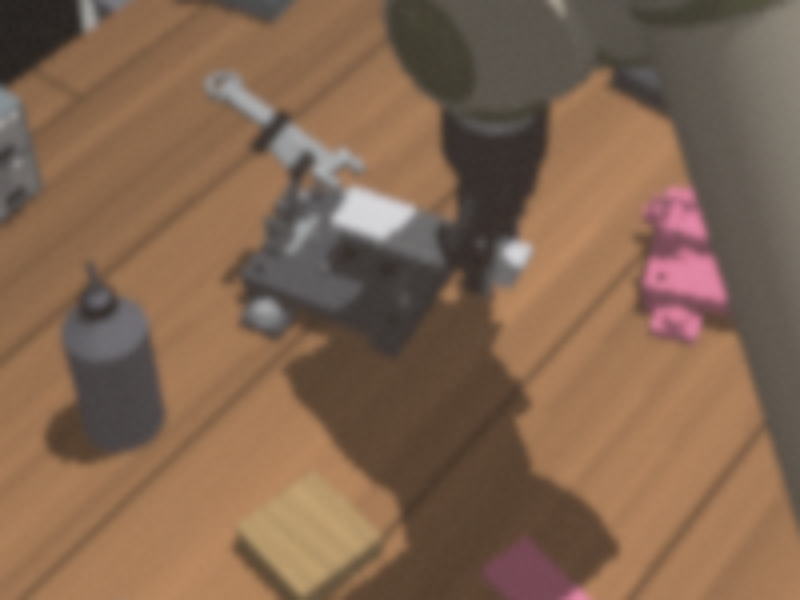

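Request:
{"fn": "play_rows", "kwargs": {"rows": [[[0.0024,0.0035,-0.006,0],[0.0024,0.0035,-0.014,0],[0.0024,0.0035,-0.022,0],[0.0024,0.0035,-0.028,0],[0.0024,0.0035,-0.032,0],[0.0024,0.0035,-0.034,0],[0.0024,0.0035,-0.034,0]]]}}

```text
clock: 10.3
tool_pos: [0.4857, 0.0509, 0.0262]
eef_rot: [-3.139, 0.005, -2.966]
ft_force: [-0.5, 0.4, -2.0]
opening: 0.0384
```

```bash
python3 - <<'E'
from h import *
s=sensors.sense();print(s['tool_pos'],s['eef_rot'],w2f(s['tool_pos']),s['ft_force'],s['opening'])
im,d=optics.camera("wrist"); save("pics/w9.png",im)
im,d=optics.camera("top"); T=cloud("top",d); f=w2f(T); g=im.min(-1)>150; m=g&(T[...,2]>.034)&(T[...,2]<.05)&(abs(f[...,1]+5)<30)&(f[...,0]>-60)&(f[...,0]<22)
n,l,st,ce=cv2.connectedComponentsWithStats(m.astype(np.uint8)); i=1+st[1:,4].argmax(); p=T[l==i]; q=f[l==i]
print(len(q),q.min(0),q.max(0)); A=np.c_[q,np.ones(len(q))]; print(np.linalg.lstsq(A,p[:,2]*1000,rcond=None)[0])
E
```

```text
[0.4856532  0.05092065 0.02615295] [-3.13891062  0.00487338 -2.96553749] [-113.42781023   -5.58122555] [-0.48919996  0.41535652 -1.97666491] 0.038397797732934294
142 [-30.7046392  -24.96921173] [10.28983837 14.6717113 ]
[-3.11769140e-02  3.71098695e-02  4.39234519e+01]
```

View pics/w9.png

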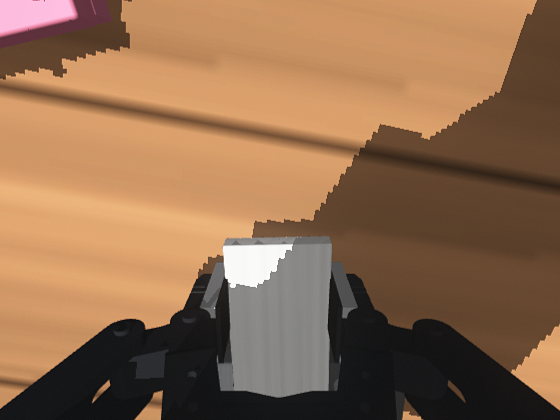

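Request:
{"fn": "play_rows", "kwargs": {"rows": [[[0,0,-0.002,0],[0,0,-0.004,0],[0,0,-0.005,0],[0,0,-0.006,0],[0,0,-0.006,0]]]}}

```text
clock: 10.82
tool_pos: [0.4859, 0.0509, 0.0206]
eef_rot: [-3.139, 0.006, -2.966]
ft_force: [0.1, -0.1, -1.5]
opening: 0.0383
```

```bash
cat > hh.py <<'E'
from h import *
def st():
    s=sensors.sense();print(s['clock'],s['tool_pos'].round(4),s['eef_rot'].round(4),w2f(s['tool_pos']).round(2),s['ft_force'].round(2),round(s['opening'],4))
def top(name=None):
    im,d=optics.camera("top"); 
    if name: save(name,cv2.resize(im[130:260,200:340],None,fx=5,fy=4.6))
    T=cloud("top",d); f=w2f(T); g=im.min(-1)>150; m=g&(T[...,2]>.034)&(T[...,2]<.05)&(abs(f[...,1]+5)<30)&(f[...,0]>-60)&(f[...,0]<28)
    n,l,s,ce=cv2.connectedComponentsWithStats(m.astype(np.uint8)); i=1+s[1:,4].argmax(); p=T[l==i]; q=f[l==i]
    A=np.c_[q,np.ones(len(q))]; print(len(q),q.min(0),q.max(0),np.linalg.lstsq(A,p[:,2]*1000,rcond=None)[0].round(3))
E
python3 -c "
from hh import *
st();top()"
```

```text
10.8167 [0.4859 0.0509 0.0206] [-3.1387  0.0057 -2.9656] [-113.21   -5.65] [ 0.11 -0.06 -1.52] 0.0383
143 [-30.36680458 -24.96745157] [ 9.34415363 14.7235467 ] [-5.7000e-02  2.4000e-02  3.9543e+01]
```

Request:
{"fn": "play_rows", "kwargs": {"rows": [[[0,0,-0.001,0],[0,0,-0.0018,0],[0,0,-0.0018,0]]]}}

```text
clock: 11.12
tool_pos: [0.4859, 0.0509, 0.0188]
eef_rot: [-3.139, 0.006, -2.966]
ft_force: [0.5, -0.7, -1.4]
opening: 0.038
```

```bash
python3 -c "
from hh import *
st();top()"
```

```text
11.1167 [0.4859 0.0509 0.0188] [-3.1387  0.0058 -2.9656] [-113.16   -5.66] [ 0.46 -0.7  -1.41] 0.038
135 [-32.56047797 -24.96772926] [ 9.65580191 14.30955538] [-4.3000e-02  1.0000e-03  3.8227e+01]
```

Request:
{"fn": "play_rows", "kwargs": {"rows": [[[0,0,-0.0012,0],[0,0,-0.0012,0]]]}}

```text
clock: 11.33
tool_pos: [0.486, 0.0509, 0.0178]
eef_rot: [-3.139, 0.006, -2.966]
ft_force: [-2.8, -0.6, 4.5]
opening: 0.0381
```

Request:
{"fn": "play_rows", "kwargs": {"rows": [[[0,0,0,0],[0,0,0,0],[0,0,0,0],[0,0,0,0]]], "gripper": 60}}

```text
clock: 11.67
tool_pos: [0.486, 0.0509, 0.0178]
eef_rot: [-3.139, 0.006, -2.966]
ft_force: [-0.2, -0.7, -0.0]
opening: 0.0654
```

```bash
python3 -c "
from hh import *
st();top()
im,d=optics.camera('wrist'); save('pics/w10.png',im)"
```

```text
11.6667 [0.486  0.0509 0.0178] [-3.1385  0.0062 -2.9656] [-113.05   -5.71] [-0.2  -0.75 -0.03] 0.0654
130 [-32.34633005 -24.95829662] [ 9.85775933 15.33883269] [-7.5000e-02  1.9000e-02  3.8169e+01]
```

View pics/w10.png

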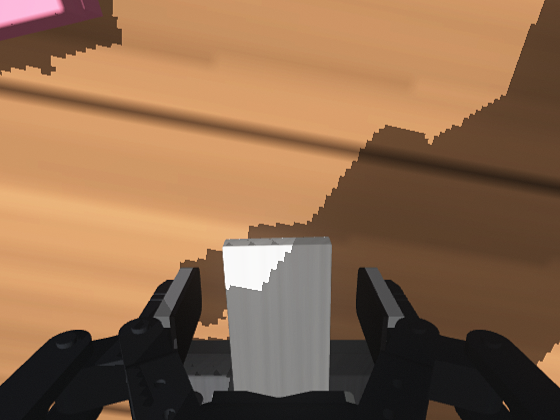

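Request:
{"fn": "play_rows", "kwargs": {"rows": [[[0,0,0.02,0],[0,0,0.05,0],[0.01,0.002,0.085,0],[0.03,0.006,0.12,0],[0.05,0.01,0.15,0],[0.06,0.012,0.16,0],[0.06,0.012,0.16,0]]]}}

```text
clock: 12.35
tool_pos: [0.5485, 0.063, 0.1804]
eef_rot: [-3.137, 0.013, -2.965]
ft_force: [-1.0, 0.1, -0.0]
opening: 0.0656
```

```bash
cat >> hh.py <<'E'
def wr(name):
    im,d=optics.camera("wrist"); save(name,im); C=cloud("wrist",d)
    m=(abs(C[...,2]-.030)<.003).astype(np.uint8); n,l,s,ce=cv2.connectedComponentsWithStats(m); i=1+s[1:,4].argmax(); m2=(abs(C[...,2]-.038)<.0025).astype(np.uint8)
    n,l2,s2,ce=cv2.connectedComponentsWithStats(cv2.morphologyEx(m2,cv2.MORPH_OPEN,np.ones((5,5),np.uint8))); j=1+s2[1:,4].argmax(); p=C[l2==j]; r=cv2.minAreaRect((p[:,:2]*1000).astype(np.float32)); print("blank",r,len(p),p[:,2].mean())
    pf=w2f(p); print("blank in f: box",cv2.minAreaRect(pf.astype(np.float32)))
    f=w2f(C)
    for x,y in [(-58,24),(12,24),(34,0)]:
        k=(np.hypot(f[...,0]-x,f[...,1]-y)<9)&(abs(C[...,2]-.0405)<.0015)&(l2!=j); print("pin",x,y,k.sum(), f[k].mean(0) if k.any() else None)
    return im,C
E
python3 -c "
from hh import *
st();wr('pics/w11.png')"
```

```text
12.35 [0.5485 0.063  0.1804] [-3.1368  0.0125 -2.965 ] [-49.41  -4.8 ] [-0.97  0.08 -0.04] 0.0656
blank ((500.60638427734375, 53.875892639160156), (83.18111419677734, 39.23342514038086), 11.596184730529785) 3768 0.0367136427429079
blank in f: box ((-98.18763732910156, -5.320671081542969), (83.18109893798828, 39.233421325683594), 1.396195650100708)
pin -58 24 3 [-62.36840225  23.10740819]
pin 12 24 0 None
pin 34 0 0 None
```

View pics/w11.png

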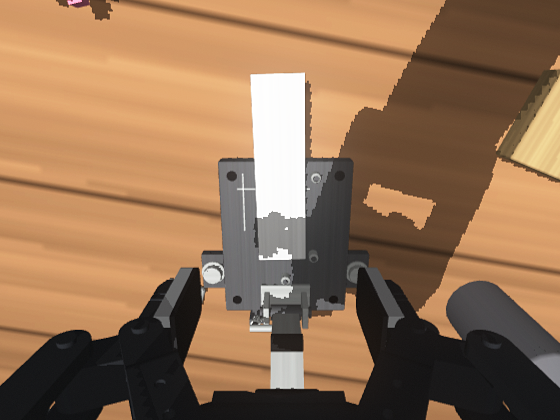

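```bash
sed -i 's/abs(C\[...,2\]-.038)<.0025)/abs(C[...,2]-.0375)<.0045)/; s/abs(C\[...,2\]-.0405)<.0015/abs(C[...,2]-.039)<.003/' hh.py
python3 -c "
from hh import *
im,C=wr('pics/w12.png'); np.save('w12.npy',C); f=w2f(C)
m=(C[...,2]>.025)&(C[...,2]<.033)&(abs(f[...,0])<80)&(abs(f[...,1])<60); print(cv2.minAreaRect(f[m].astype(np.float32)), m.sum())
for u,v in [(278,100),(278,140),(280,180),(285,210),(285,240)]: print(C[v,u],f[v,u])
"
```

```text
blank ((534.4672241210938, 60.71224594116211), (150.21627807617188, 40.10793685913086), 11.582334518432617) 9403 0.03743231916868516
blank in f: box ((-63.65135192871094, -4.588586807250977), (150.21632385253906, 40.107948303222656), 1.3823394775390625)
pin -58 24 51 [-61.48625898  23.85249446]
pin 12 24 47 [ 8.14737671 23.92474558]
pin 34 0 40 [30.13253151  0.24673904]
((3.5036773681640625, 0.0630035400390625), (152.94305419921875, 110.21992492675781), 0.010750612244009972) 13682
[0.47616483 0.04949545 0.03810154] [-123.01860475   -5.30365433]
[0.50499694 0.05461149 0.03776932] [-93.7361926   -5.37420127]
[0.53546351 0.06162161 0.03806518] [-62.50974572  -3.87003132]
[0.55942373 0.07003423 0.03756349] [-37.4384523    0.16664583]
[0.58540454 0.0748073  0.03731038] [-11.02301479   0.26347406]
```

Request:
{"fn": "play_rows", "kwargs": {"rows": [[[0.005,0.001,-0.02,0],[0.01,0.002,-0.05,0],[0.0142,0.003,-0.08,0],[0.0142,0.003,-0.105,0],[0.0142,0.003,-0.125,0],[0.0142,0.003,-0.125,0]]], "gripper": 100, "newtons": 20}}

```text
clock: 12.95
tool_pos: [0.5555, 0.066, 0.0467]
eef_rot: [3.141, -0.006, -2.966]
ft_force: [-0.2, -0.9, -0.2]
opening: 0.0516
```

```bash
python3 -c "
from hh import *
st()
im,d=optics.camera('wrist'); save('pics/w13.png',im)"
```

```text
12.95 [0.5555 0.066  0.0467] [ 3.1413 -0.0062 -2.9657] [-42.05  -3.13] [-0.18 -0.91 -0.24] 0.0516
```

View pics/w13.png

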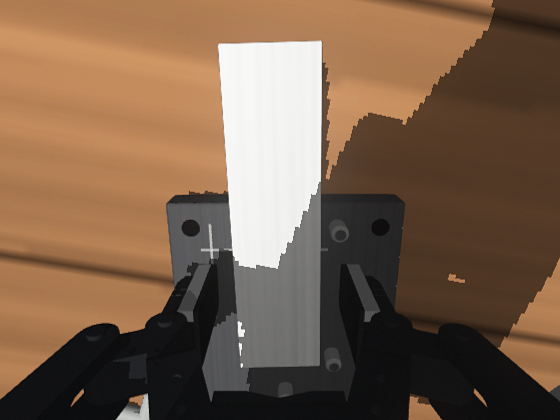

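Request:
{"fn": "play_rows", "kwargs": {"rows": [[[0.004,0,0,0],[0.0075,0,0,0],[0.0075,0,-0.005,0],[0.0075,0,-0.01,0],[0.0075,0,-0.0145,0],[0.0075,0,-0.016,0],[0.0075,0,-0.016,0]]]}}

```text
clock: 13.58
tool_pos: [0.5641, 0.066, 0.0327]
eef_rot: [-3.141, -0.003, -2.966]
ft_force: [0.0, 0.4, -0.4]
opening: 0.0522
```

```bash
python3 -c "
from hh import *
st()
im,d=optics.camera('wrist'); save('pics/w14.png',im)"
```

```text
13.5833 [0.5641 0.066  0.0327] [-3.141  -0.0033 -2.9656] [-33.56  -4.66] [ 0.05  0.44 -0.35] 0.0522
```

View pics/w14.png

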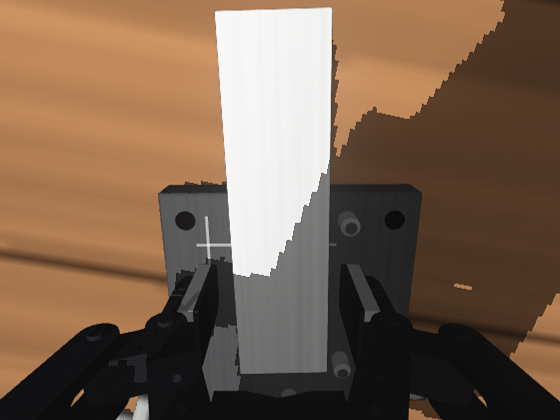

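Request:
{"fn": "play_rows", "kwargs": {"rows": [[[0,0,-0.002,0],[-0.0003,0.0015,-0.002,0],[-0.0005,0.003,-0.002,0],[-0.0008,0.0045,-0.002,0],[-0.001,0.0055,-0.002,0],[-0.0012,0.0065,-0.002,0],[-0.0013,0.0075,-0.002,0],[-0.0015,0.0082,-0.002,0],[-0.0016,0.0088,-0.002,0],[-0.0016,0.0088,-0.002,0]]]}}

```text
clock: 14.47
tool_pos: [0.5627, 0.0747, 0.0311]
eef_rot: [-3.141, -0.003, -2.965]
ft_force: [-0.5, -0.2, 0.3]
opening: 0.0518
```

```bash
python3 -c "
from hh import *
st()
im,d=optics.camera('wrist'); save('pics/w15.png',im)"
```

```text
14.4667 [0.5627 0.0747 0.0311] [-3.1407e+00 -2.8000e-03 -2.9655e+00] [-33.42   4.21] [-0.46 -0.18  0.3 ] 0.0518
```

View pics/w15.png

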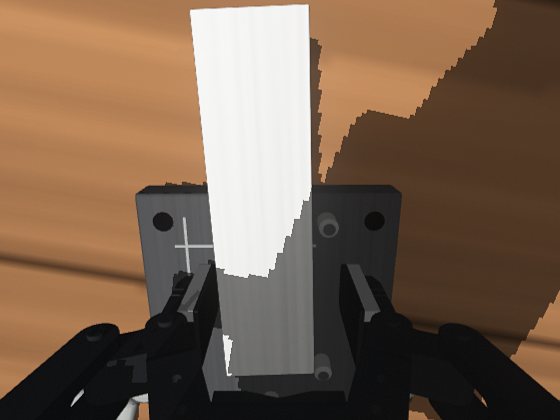

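Request:
{"fn": "play_rows", "kwargs": {"rows": [[[-0.0001,0.0005,0,0],[-0.0002,0.001,0,0],[-0.0003,0.0015,0,0],[-0.0003,0.0015,0,0]]]}}

```text
clock: 14.85
tool_pos: [0.5623, 0.0762, 0.0311]
eef_rot: [-3.141, -0.003, -2.966]
ft_force: [-0.7, -1.1, 0.8]
opening: 0.0518
```

Request:
{"fn": "play_rows", "kwargs": {"rows": [[[-0.0001,0.0005,0,0],[-0.0002,0.001,0,0],[-0.0002,0.001,0,0]]]}}

```text
clock: 15.1
tool_pos: [0.5622, 0.0768, 0.0311]
eef_rot: [-3.14, -0.003, -2.965]
ft_force: [-0.4, -5.1, 0.7]
opening: 0.052
```

```bash
python3 -c "
from hh import *
st()
im,d=optics.camera('wrist'); save('pics/w16.png',im)"
```

```text
15.1 [0.5622 0.0768 0.0311] [-3.1399e+00 -3.0000e-03 -2.9655e+00] [-33.54   6.34] [-0.42 -5.12  0.74] 0.052
```

View pics/w16.png

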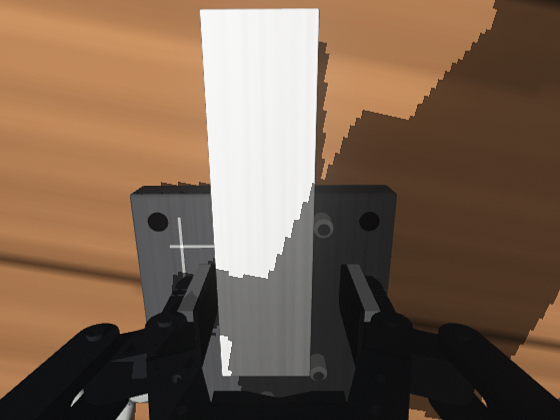

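Request:
{"fn": "play_rows", "kwargs": {"rows": [[[0.0004,-0.002,0,0],[0.0007,-0.004,0,0],[0.001,-0.006,0.003,0],[0.001,-0.006,0.02,0],[0.001,-0.006,0.05,0],[-0.02,-0.01,0.075,0],[-0.05,-0.015,0.08,0],[-0.08,-0.02,0.08,0],[-0.105,-0.025,0.08,0],[-0.117,-0.027,0.07,0]]]}}

```text
clock: 15.98
tool_pos: [0.4431, 0.0498, 0.1025]
eef_rot: [-3.14, -0.001, -2.966]
ft_force: [0.0, -0.4, 0.2]
opening: 0.052
```

Request:
{"fn": "play_rows", "kwargs": {"rows": [[[0,0,0,0],[0,0,0,0],[0,0,0,0],[0,0,0,0],[0,0,0,0]]], "gripper": 255}}

```text
clock: 16.4
tool_pos: [0.444, 0.0498, 0.1026]
eef_rot: [-3.14, -0.001, -2.965]
ft_force: [-0.4, 0.0, 0.0]
opening: -0.0
```

```bash
python3 -c "
from hh import *
st();top('pics/t17.png')
im,d=optics.camera('wrist'); save('pics/w17.png',im)"
```

```text
16.4 [0.444  0.0498 0.1026] [-3.1396e+00 -5.0000e-04 -2.9653e+00] [-154.58    0.73] [-0.45  0.03  0.04] -0.0
249 [-59.81304789 -21.58948352] [10.35106093 19.8552185 ] [ 1.0000e-03 -2.1000e-02  3.8339e+01]
```

View pics/w17.png

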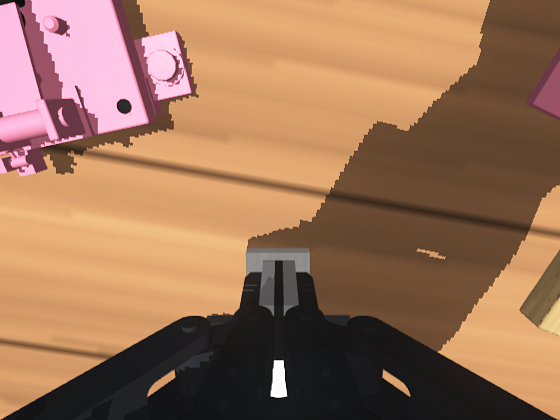

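View pics/t17.png

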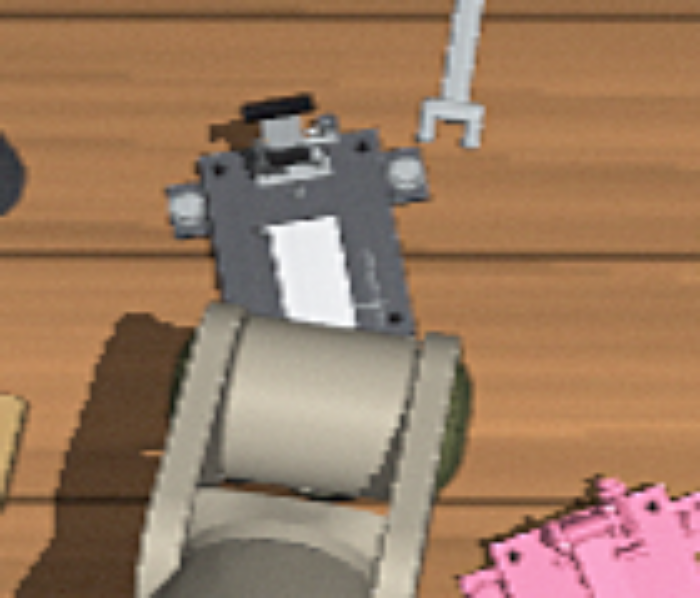

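```bash
python3 -c "
from hh import *
K,R,t=cal('wrist'); c=-R.T@t
for px in [(247,250),(309,250)]:
  r=R.T@np.linalg.inv(K)@np.array([*px,1]); P=c+r*(.038-c[2])/r[2]; print(w2f(P))
"
```

```text
[-138.76002798  -19.1742844 ]
[-138.72726467   19.11801171]
```

Request:
{"fn": "play_rows", "kwargs": {"rows": [[[-0.006,-0.0018,0,0],[-0.006,-0.0018,-0.015,0],[-0.006,-0.0018,-0.035,0],[-0.006,-0.0018,-0.055,0],[-0.006,-0.0018,-0.07,0],[-0.006,-0.0018,-0.078,0],[-0.006,-0.0018,-0.078,0]]]}}

```text
clock: 17.08
tool_pos: [0.4368, 0.0481, 0.0234]
eef_rot: [-3.141, -0.004, -2.965]
ft_force: [-0.4, 0.9, 0.3]
opening: 0.0004
```

```bash
python3 -c "
from hh import *
st()
im,d=optics.camera('wrist'); save('pics/w18.png',im)"
```

```text
17.0833 [0.4368 0.0481 0.0234] [-3.1407 -0.0037 -2.9654] [-162.      0.27] [-0.36  0.92  0.33] 0.0004
```

View pics/w18.png

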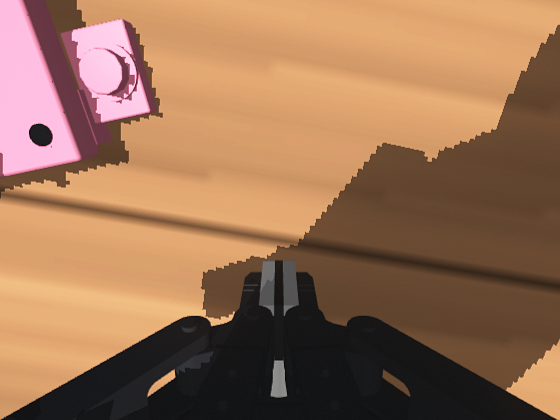

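Request:
{"fn": "play_rows", "kwargs": {"rows": [[[0.0035,0.0006,0,0],[0.007,0.0013,0,0],[0.0105,0.0019,0,0],[0.013,0.0023,0,0],[0.0155,0.0028,0,0],[0.0175,0.0032,0,0],[0.0195,0.0035,0,0],[0.021,0.0038,0,0],[0.0225,0.004,0,0],[0.0225,0.004,0,0]]]}}

```text
clock: 17.97
tool_pos: [0.4602, 0.052, 0.0243]
eef_rot: [-3.14, -0.002, -2.965]
ft_force: [-0.4, 0.0, 0.4]
opening: -0.0002
```

```bash
python3 -c "
from hh import *
st();top('pics/t19.png')
"
```

```text
17.9667 [0.4602 0.052  0.0243] [-3.1400e+00 -1.8000e-03 -2.9653e+00] [-138.28    0.  ] [-0.37  0.03  0.4 ] -0.0002
286 [-59.38324487 -21.74472195] [20.35031525 19.39454378] [-7.0000e-03 -2.7000e-02  3.8351e+01]
```

View pics/t19.png

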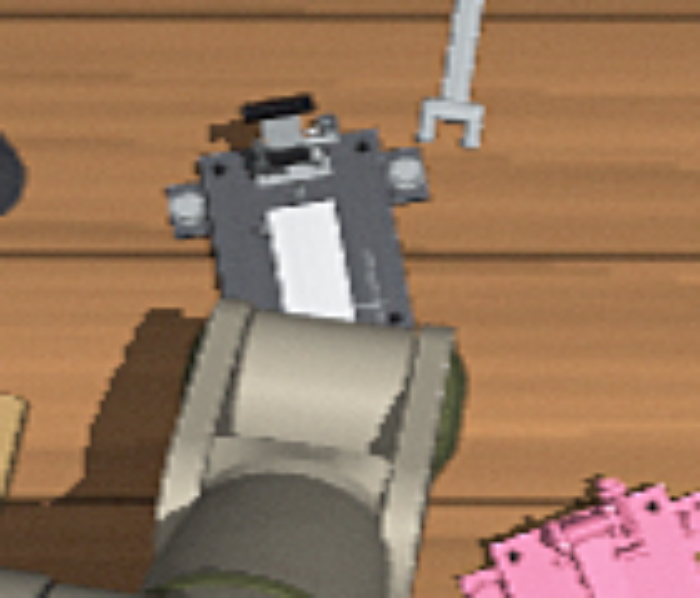

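Request:
{"fn": "play_rows", "kwargs": {"rows": [[[0.001,0.0002,0,0],[0.002,0.0004,0,0],[0.003,0.0005,0,0],[0.0037,0.0007,0,0],[0.0037,0.0007,0,0]]]}}

```text
clock: 18.43
tool_pos: [0.464, 0.0527, 0.0243]
eef_rot: [-3.14, -0.002, -2.965]
ft_force: [-0.3, -1.2, 0.1]
opening: 0.0005
```

Request:
{"fn": "play_rows", "kwargs": {"rows": [[[0.0005,0.0001,0,0],[0.001,0.0002,0,0],[0.001,0.0002,0,0]]]}}

```text
clock: 18.68
tool_pos: [0.4651, 0.0529, 0.0243]
eef_rot: [-3.14, -0.001, -2.965]
ft_force: [0.1, 0.3, 0.2]
opening: 0.0001
```

```bash
python3 -c "
from hh import *
st();top()
"
```

```text
18.6833 [0.4651 0.0529 0.0243] [-3.1400e+00 -1.4000e-03 -2.9654e+00] [-1.333e+02  4.000e-02] [0.07 0.27 0.17] 0.0001
270 [-53.46725156 -21.83284821] [25.89839928 18.22746428] [-2.0000e-03 -2.5000e-02  3.8651e+01]
```

Request:
{"fn": "play_rows", "kwargs": {"rows": [[[0.0005,0.0001,0,0],[0.001,0.0002,0,0],[0.001,0.0002,0,0]]]}}

```text
clock: 18.98
tool_pos: [0.4657, 0.0531, 0.0242]
eef_rot: [-3.14, -0.002, -2.965]
ft_force: [-2.7, -0.7, 1.2]
opening: -0.0001
```

Request:
{"fn": "play_rows", "kwargs": {"rows": [[[0.0004,0.0001,0,0],[0.0008,0.0001,0,0],[0.0008,0.0001,0,0]]]}}

```text
clock: 19.23
tool_pos: [0.4657, 0.0532, 0.0241]
eef_rot: [-3.14, -0.004, -2.965]
ft_force: [-5.3, -1.6, 3.9]
opening: -0.0001
```

Request:
{"fn": "play_rows", "kwargs": {"rows": [[[-0.002,-0.0004,0,0],[-0.005,-0.001,0,0],[-0.01,-0.002,0,0],[-0.012,-0.002,0.02,0],[-0.005,-0.001,0.05,0],[0.02,0.0036,0.085,0],[0.05,0.009,0.115,0],[0.08,0.0145,0.135,0],[0.08,0.0145,0.135,0]]]}}

```text
clock: 19.98
tool_pos: [0.5519, 0.0679, 0.1641]
eef_rot: [-3.137, 0.009, -2.965]
ft_force: [-1.4, -0.6, -0.0]
opening: 0.0001
```

```bash
python3 -c "
from hh import *
st();im,C=wr('pics/w20.png'); np.save('w20.npy',C)
save('pics/w20z.png',cv2.resize(im[150:300,190:370],None,fx=4,fy=4,interpolation=cv2.INTER_CUBIC))
"
```

```text
19.9833 [0.5519 0.0679 0.1641] [-3.1374  0.0086 -2.9648] [-45.18  -0.6 ] [-1.44 -0.56 -0.01] 0.0001
blank ((541.8897705078125, 67.09196472167969), (139.5664520263672, 40.10945510864258), 10.03058910369873) 9098 0.03577996945272641
blank in f: box ((-55.216373443603516, 0.375885009765625), (40.10945129394531, 139.56646728515625), 89.8305435180664)
pin -58 24 43 [-63.53621181  23.85379985]
pin 12 24 27 [ 5.8208462  24.22560374]
pin 34 0 0 None
```

View pics/w20.png

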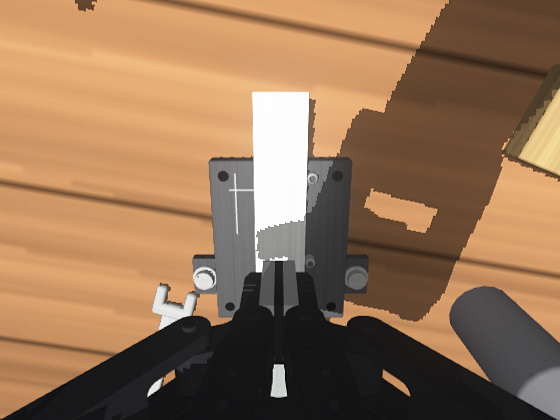

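View pics/w20z.png

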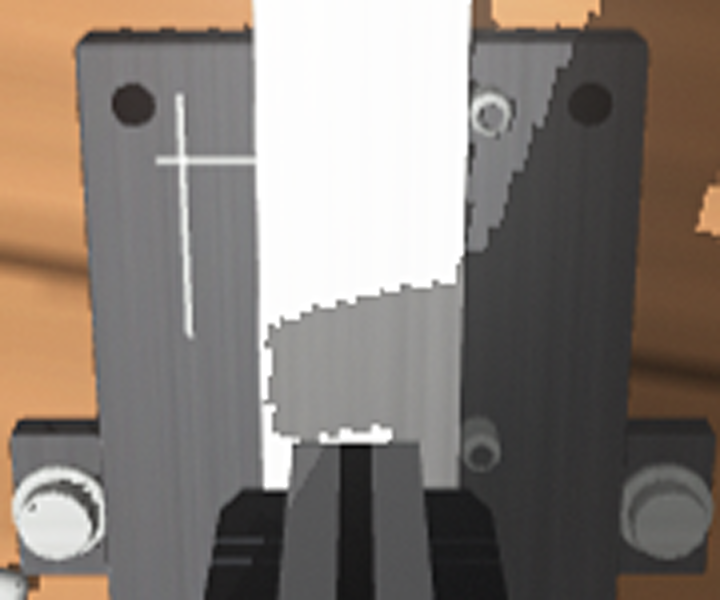

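Request:
{"fn": "play_rows", "kwargs": {"rows": [[[0.005,0.001,0,0],[0.01,0.002,-0.01,0],[0.013,0.003,-0.03,0],[0.013,0.003,-0.055,0],[0.013,0.003,-0.08,0],[0.013,0.003,-0.1,0],[0.013,0.003,-0.113,0],[0.013,0.003,-0.113,0]]], "gripper": 100}}

```text
clock: 20.7
tool_pos: [0.5589, 0.0709, 0.044]
eef_rot: [-3.141, -0.006, -2.965]
ft_force: [-0.9, -0.2, 0.0]
opening: 0.052
```

```bash
python3 -c "
from hh import *
st()"
```

```text
20.7 [0.5589 0.0709 0.044 ] [-3.141  -0.0057 -2.9648] [-37.84   1.1 ] [-0.88 -0.17  0.  ] 0.052
```

Request:
{"fn": "play_rows", "kwargs": {"rows": [[[0.0025,-0.0001,0,0],[0.0051,-0.0002,0,0],[0.0051,-0.0002,-0.005,0],[0.0051,-0.0002,-0.01,0],[0.0051,-0.0002,-0.013,0],[0.0051,-0.0002,-0.013,0]]]}}

```text
clock: 21.2
tool_pos: [0.5636, 0.0707, 0.0305]
eef_rot: [-3.141, -0.007, -2.965]
ft_force: [-1.0, 0.8, 0.1]
opening: 0.052
```

```bash
python3 -c "
from hh import *
st()
im,d=optics.camera('wrist'); save('pics/w21.png',im)"
```

```text
21.2 [0.5636 0.0707 0.0305] [-3.1412 -0.0066 -2.9648] [-33.23   0.08] [-1.    0.85  0.11] 0.052
```

View pics/w21.png

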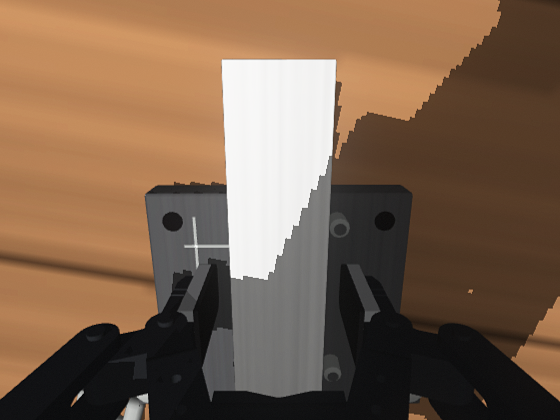

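Request:
{"fn": "play_rows", "kwargs": {"rows": [[[-0.0003,0.0015,0,0],[-0.0006,0.003,0,0],[-0.0008,0.0042,0,0],[-0.001,0.005,0,0],[-0.001,0.0055,0,0],[-0.001,0.0055,0,0]]]}}

```text
clock: 21.75
tool_pos: [0.5628, 0.0763, 0.0309]
eef_rot: [-3.141, -0.006, -2.965]
ft_force: [-0.1, -0.4, 0.8]
opening: 0.052
```

Request:
{"fn": "play_rows", "kwargs": {"rows": [[[-0.0001,0.0005,0,0],[-0.0002,0.0009,0,0],[-0.0002,0.0009,0,0]]]}}

```text
clock: 22.0
tool_pos: [0.5628, 0.0768, 0.0309]
eef_rot: [-3.14, -0.006, -2.965]
ft_force: [1.2, -3.4, -0.5]
opening: 0.0519
```

Request:
{"fn": "play_rows", "kwargs": {"rows": [[[0.0004,-0.002,0,0],[0.0009,-0.005,0,0],[0.0009,-0.0055,0.005,0],[0.0009,-0.005,0.03,0],[0.0009,-0.005,0.065,0],[0.0009,-0.005,0.1,0],[0.0009,-0.005,0.135,0],[0.0009,-0.005,0.165,0],[0.01,-0.002,0.185,0],[0.03,0.002,0.185,0]]]}}

```text
clock: 22.83
tool_pos: [0.5933, 0.079, 0.2221]
eef_rot: [-3.139, 0.003, -2.965]
ft_force: [0.6, -0.1, 0.3]
opening: 0.0516
```

```bash
python3 -c "
from hh import *
st();im,C=wr('pics/w22.png');top()
save('pics/w22z.png',cv2.resize(im[120:300,190:370],None,fx=4,fy=3.3,interpolation=cv2.INTER_CUBIC))"
```

```text
22.8333 [0.5933 0.079  0.2221] [-3.1385e+00  2.6000e-03 -2.9647e+00] [-2.55  2.97] [ 0.55 -0.09  0.27] 0.0516
blank ((554.5081787109375, 68.69248962402344), (151.3329620361328, 40.00932693481445), 10.214927673339844) 7956 0.03564200194151882
blank in f: box ((-42.51396942138672, -0.28342247009277344), (151.33291625976562, 40.00932693481445), 0.014931864105165005)
pin -58 24 28 [-56.71111031  23.77635758]
pin 12 24 28 [12.97026804 23.81972783]
pin 34 0 19 [36.07607518  0.69749866]
55 [  6.53313859 -15.88942061] [25.61418767 18.79762559] [-1.1000e-01  8.0000e-03  4.0393e+01]
```

View pics/w22z.png

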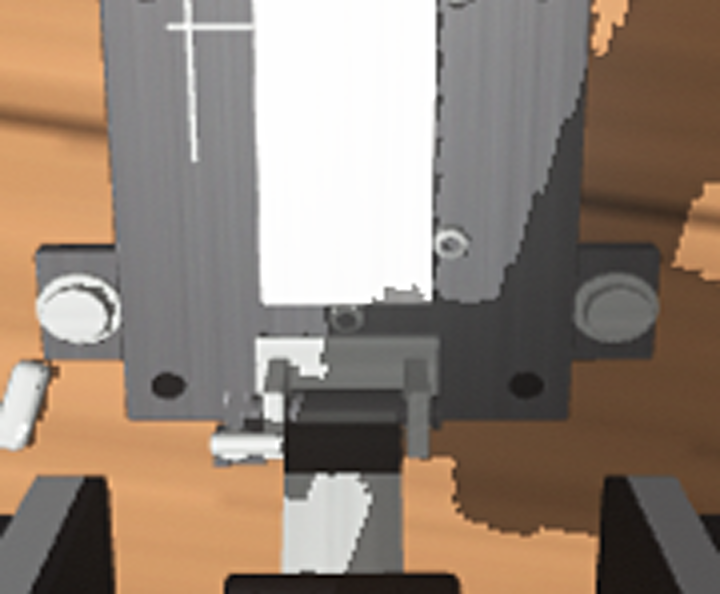

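Request:
{"fn": "play_rows", "kwargs": {"rows": [[[0.02,0.003,0,0],[0.045,0.006,0,0],[0.0681,0.0092,0,0],[0.0681,0.0092,-0.01,0],[0.0681,0.0092,-0.03,0],[0.0681,0.0092,-0.05,0],[0.0681,0.0092,-0.06,0],[0.0681,0.0092,-0.06,0]]], "gripper": 0}}

```text
clock: 23.6
tool_pos: [0.6606, 0.0882, 0.154]
eef_rot: [-3.141, -0.009, -2.965]
ft_force: [0.1, 0.1, -0.2]
opening: 0.0852
```

```bash
python3 -c "
from hh import *
st()
im,d=optics.camera('wrist'); save('pics/w23.png',im)"
```

```text
23.6 [0.6606 0.0882 0.154 ] [-3.1414 -0.0089 -2.9645] [65.32  0.14] [ 0.14  0.14 -0.24] 0.0852
```

View pics/w23.png

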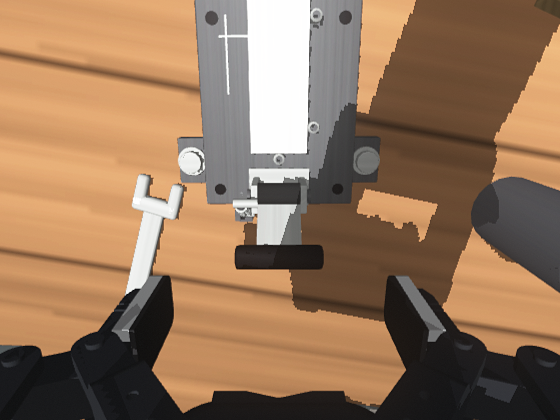

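Request:
{"fn": "play_rows", "kwargs": {"rows": [[[0,0,-0.01,0],[0,0,-0.02,0],[0,0,-0.03,0],[0,0,-0.0345,0],[0,0,-0.0345,0]]]}}

```text
clock: 24.07
tool_pos: [0.6609, 0.0882, 0.12]
eef_rot: [-3.141, -0.008, -2.965]
ft_force: [-0.5, 0.6, -0.2]
opening: 0.0852
```

```bash
python3 -c "
from hh import *
st()
im,d=optics.camera('wrist'); save('pics/w24.png',im)"
```

```text
24.0667 [0.6609 0.0882 0.12  ] [-3.1412 -0.0082 -2.9646] [6.562e+01 6.000e-02] [-0.45  0.56 -0.17] 0.0852
```

View pics/w24.png

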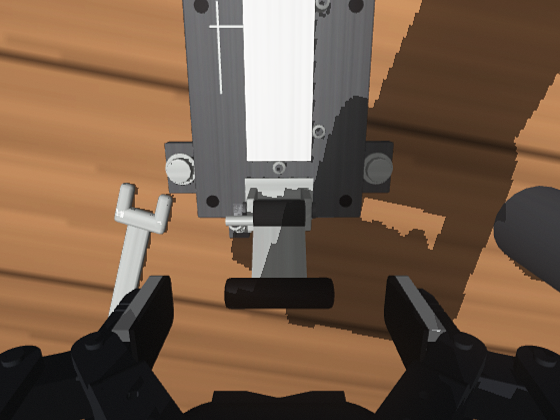

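Request:
{"fn": "play_rows", "kwargs": {"rows": [[[-0.001,0,-0.0015,0],[-0.002,-0.0004,-0.003,0],[-0.002,-0.0004,-0.003,0]]]}}

```text
clock: 24.37
tool_pos: [0.6591, 0.0877, 0.1179]
eef_rot: [-3.141, -0.007, -2.965]
ft_force: [-0.4, 0.1, 0.0]
opening: 0.0852
```

Request:
{"fn": "play_rows", "kwargs": {"rows": [[[0,0,0,0],[0,0,0,0],[0,0,0,0],[0,0,0,0],[0,0,0,0],[0,0,0,0]]], "gripper": 255, "newtons": 40}}

```text
clock: 24.87
tool_pos: [0.6592, 0.0879, 0.1183]
eef_rot: [-3.141, -0.006, -2.964]
ft_force: [-1.3, -0.0, 2.5]
opening: 0.0411
```

```bash
python3 -c "
from hh import *
st()
im,d=optics.camera('wrist'); save('pics/w25.png',im)"
```

```text
24.8667 [0.6592 0.0879 0.1183] [-3.141  -0.0063 -2.9644] [6.389e+01 6.000e-02] [-1.26 -0.01  2.52] 0.0411
```

View pics/w25.png

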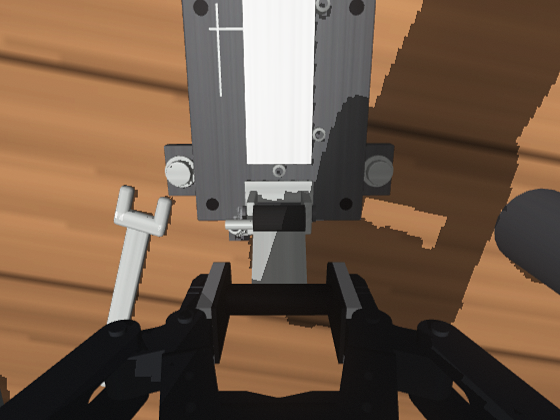

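Request:
{"fn": "play_rows", "kwargs": {"rows": [[[-0.0085,-0.0015,0.0003,0],[-0.0169,-0.003,-0.0003,0],[-0.0253,-0.0045,-0.0018,0],[-0.0335,-0.006,-0.004,0],[-0.0413,-0.0074,-0.0072,0],[-0.0488,-0.0088,-0.011,0],[-0.056,-0.0101,-0.0157,0],[-0.056,-0.0101,-0.0157,0]]]}}

```text
clock: 25.58
tool_pos: [0.6027, 0.0776, 0.1033]
eef_rot: [-3.14, -0.005, -2.964]
ft_force: [-3.0, 0.4, 7.0]
opening: 0.0405
```

```bash
python3 -c "
from hh import *
st()
im,d=optics.camera('wrist'); save('pics/w26.png',im)"
```

```text
25.5833 [0.6027 0.0776 0.1033] [-3.1404 -0.0051 -2.9644] [ 6.47 -0.08] [-3.02  0.35  7.04] 0.0405
```

View pics/w26.png

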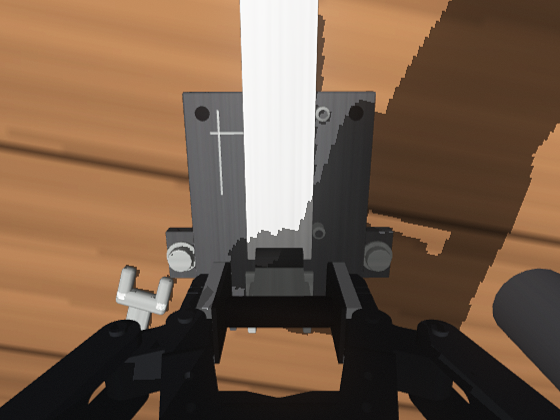

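Request:
{"fn": "play_rows", "kwargs": {"rows": [[[-0.0033,-0.0006,-0.0026,0],[-0.0066,-0.0012,-0.0053,0],[-0.0097,-0.0018,-0.0082,0],[-0.0127,-0.0023,-0.0113,0],[-0.0155,-0.0028,-0.0145,0],[-0.0182,-0.0033,-0.0178,0],[-0.0207,-0.0037,-0.0213,0],[-0.0229,-0.0041,-0.0249,0],[-0.0251,-0.0045,-0.0286,0],[-0.0271,-0.0049,-0.0325,0]]]}}

```text
clock: 26.47
tool_pos: [0.5749, 0.0725, 0.0707]
eef_rot: [-3.141, -0.007, -2.964]
ft_force: [-4.6, -1.0, 3.2]
opening: 0.041
```

```bash
python3 -c "
from hh import *
st()
im,d=optics.camera('wrist'); save('pics/w27.png',im)"
```

```text
26.4667 [0.5749 0.0725 0.0707] [-3.1405 -0.0071 -2.9644] [-21.76  -0.11] [-4.63 -1.01  3.18] 0.041
```

View pics/w27.png

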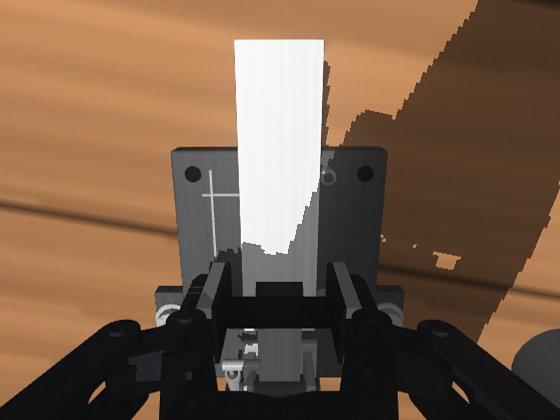

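Request:
{"fn": "play_rows", "kwargs": {"rows": [[[-0.0012,-0.0002,-0.002,0],[-0.0022,-0.0004,-0.0039,0],[-0.003,-0.0006,-0.0058,0],[-0.0038,-0.0007,-0.0077,0],[-0.0045,-0.0008,-0.0096,0],[-0.0052,-0.0009,-0.0115,0],[-0.0056,-0.001,-0.0128,0],[-0.0056,-0.001,-0.0128,0]]]}}

```text
clock: 27.18
tool_pos: [0.5686, 0.0714, 0.0567]
eef_rot: [-3.141, -0.009, -2.964]
ft_force: [0.1, -0.6, -1.3]
opening: 0.0407
```

```bash
python3 -c "
from hh import *
st()
im,d=optics.camera('wrist'); save('pics/w28.png',im)"
```

```text
27.1833 [0.5686 0.0714 0.0567] [-3.1408 -0.0089 -2.9644] [-28.16  -0.09] [ 0.06 -0.65 -1.29] 0.0407
```

View pics/w28.png

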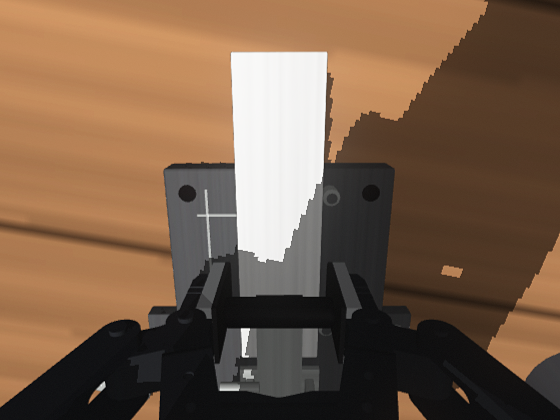

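Request:
{"fn": "play_rows", "kwargs": {"rows": [[[-0.0001,0,-0.0005,0],[-0.0001,0,-0.0005,0],[-0.0001,0,-0.0005,0]]]}}

```text
clock: 27.48
tool_pos: [0.5685, 0.0714, 0.0564]
eef_rot: [-3.141, -0.009, -2.964]
ft_force: [-2.2, -1.5, -0.8]
opening: 0.0408
```

Request:
{"fn": "play_rows", "kwargs": {"rows": [[[-0.0001,0,-0.0005,0],[-0.0001,0,-0.0005,0],[-0.0001,0,-0.0005,0]]]}}

```text
clock: 27.73
tool_pos: [0.5683, 0.0714, 0.0558]
eef_rot: [-3.141, -0.009, -2.964]
ft_force: [-1.9, -1.1, -2.4]
opening: 0.0408
```

Request:
{"fn": "play_rows", "kwargs": {"rows": [[[-0.0001,0,-0.0004,0],[-0.0001,0,-0.0006,0],[-0.0001,0,-0.0006,0]]]}}

```text
clock: 27.98
tool_pos: [0.5681, 0.0713, 0.0551]
eef_rot: [-3.141, -0.009, -2.964]
ft_force: [-2.2, -0.9, -0.6]
opening: 0.0408
```

Request:
{"fn": "play_rows", "kwargs": {"rows": [[[-0.0001,0,-0.0004,0],[-0.0001,0,-0.0006,0],[-0.0001,0,-0.0006,0]]]}}

```text
clock: 28.23
tool_pos: [0.5679, 0.0713, 0.0544]
eef_rot: [-3.141, -0.01, -2.964]
ft_force: [-1.8, -0.7, -0.9]
opening: 0.041
```

```bash
python3 -c "
from hh import *
st()
im,d=optics.camera('side'); save('pics/s29.png',cv2.resize(im[190:260,200:290],None,fx=8,fy=8,interpolation=cv2.INTER_CUBIC))"
```

```text
28.2333 [0.5679 0.0713 0.0544] [-3.1407 -0.0098 -2.9643] [-28.87  -0.07] [-1.82 -0.73 -0.92] 0.041
```

View pics/s29.png

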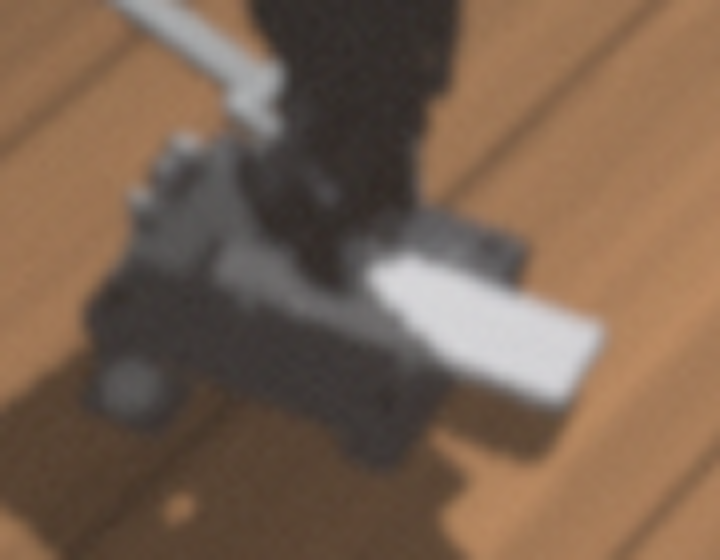

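Request:
{"fn": "play_rows", "kwargs": {"rows": [[[-0.0001,0,-0.0004,0],[-0.0001,0,-0.0007,0],[-0.0001,0,-0.0007,0]]]}}

```text
clock: 28.53
tool_pos: [0.5677, 0.0713, 0.0536]
eef_rot: [-3.141, -0.01, -2.964]
ft_force: [-2.7, -2.0, -0.9]
opening: 0.0407
```

Request:
{"fn": "play_rows", "kwargs": {"rows": [[[-0.0001,0,-0.0004,0],[-0.0001,0,-0.0007,0],[-0.0001,0,-0.0007,0]]]}}

```text
clock: 28.78
tool_pos: [0.5675, 0.0712, 0.0528]
eef_rot: [-3.141, -0.01, -2.964]
ft_force: [-4.0, -2.3, -1.8]
opening: 0.041
```

```bash
python3 -c "
from hh import *
st()
im,d=optics.camera('wrist'); save('pics/w30.png',im); C=cloud('wrist',d); f=w2f(C)
for v in range(285,335,5): print(v,[ (C[v,u,2].round(4),f[v,u,0].round(1)) for u in (250,280,305)])
g=C[60:240,240:320].reshape(-1,3); print(np.median(g[:,2]))
"
```

```text
28.7833 [0.5675 0.0712 0.0528] [-3.1407 -0.0105 -2.9644] [-29.31  -0.07] [-4.03 -2.33 -1.82] 0.041
285 [(np.float64(0.0389), np.float64(-17.6)), (np.float64(0.0384), np.float64(-17.3)), (np.float64(0.1969), np.float64(-105.0))]
290 [(np.float64(0.0372), np.float64(-13.9)), (np.float64(0.0384), np.float64(-14.6)), (np.float64(0.0394), np.float64(-15.1))]
295 [(np.float64(0.039), np.float64(-12.2)), (np.float64(0.0386), np.float64(-12.0)), (np.float64(0.0391), np.float64(-12.2))]
300 [(np.float64(0.0751), np.float64(-31.3)), (np.float64(0.0756), np.float64(-31.6)), (np.float64(0.0748), np.float64(-31.1))]
305 [(np.float64(0.0776), np.float64(-30.7)), (np.float64(0.0772), np.float64(-30.5)), (np.float64(0.0776), np.float64(-30.7))]
310 [(np.float64(0.0792), np.float64(-29.6)), (np.float64(0.0792), np.float64(-29.6)), (np.float64(0.0782), np.float64(-28.9))]
315 [(np.float64(0.0802), np.float64(-28.1)), (np.float64(0.08), np.float64(-28.0)), (np.float64(0.0797), np.float64(-27.8))]
320 [(np.float64(0.0801), np.float64(-26.0)), (np.float64(0.0803), np.float64(-26.1)), (np.float64(0.0801), np.float64(-26.0))]
325 [(np.float64(0.0809), np.float64(-24.4)), (np.float64(0.0799), np.float64(-23.7)), (np.float64(0.0797), np.float64(-23.6))]
330 [(np.float64(0.0375), np.float64(8.7)), (np.float64(0.049), np.float64(0.5)), (np.float64(0.0397), np.float64(7.1))]
0.038671255444548885
```

View pics/w30.png

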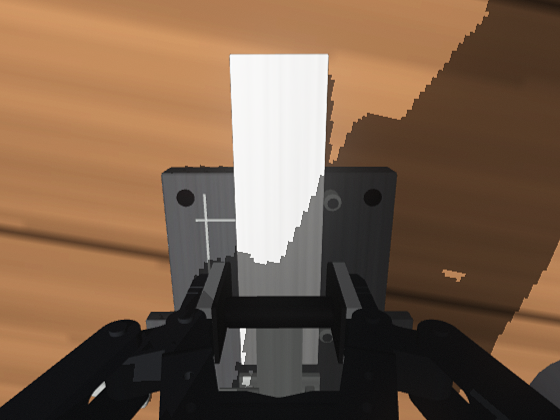

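Request:
{"fn": "play_rows", "kwargs": {"rows": [[[0,0,-0.0003,0],[0,0,-0.0006,0],[0,0,-0.0006,0]]]}}

```text
clock: 29.08
tool_pos: [0.5673, 0.0712, 0.0521]
eef_rot: [-3.141, -0.011, -2.964]
ft_force: [-3.8, -2.7, -1.0]
opening: 0.0406
```

Request:
{"fn": "play_rows", "kwargs": {"rows": [[[0,0,-0.0003,0],[0,0,-0.0005,0],[0,0,-0.0005,0]]]}}

```text
clock: 29.33
tool_pos: [0.5673, 0.0712, 0.052]
eef_rot: [-3.141, -0.011, -2.964]
ft_force: [-5.5, -1.9, 1.7]
opening: 0.0412
```

Request:
{"fn": "play_rows", "kwargs": {"rows": [[[0,0,0,0],[0,0,0,0],[0,0,0,0],[0,0,0,0]]], "gripper": 20, "newtons": 20}}

```text
clock: 29.67
tool_pos: [0.5677, 0.0713, 0.0521]
eef_rot: [-3.141, -0.01, -2.964]
ft_force: [-0.1, 0.4, 0.0]
opening: 0.0789
```

```bash
python3 -c "
from hh import *
st()
im,d=optics.camera('wrist'); save('pics/w31.png',im); C=cloud('wrist',d); f=w2f(C)
for v in range(295,335,5): print(v,[ (C[v,u,2].round(4),f[v,u,0].round(1)) for u in (250,280,305)])
"
```

```text
29.6667 [0.5677 0.0713 0.0521] [-3.1406 -0.0099 -2.9643] [-29.1   -0.03] [-0.07  0.39  0.04] 0.0789
295 [(np.float64(0.0715), np.float64(-31.7)), (np.float64(0.072), np.float64(-32.0)), (np.float64(0.071), np.float64(-31.4))]
300 [(np.float64(0.0746), np.float64(-31.4)), (np.float64(0.0747), np.float64(-31.5)), (np.float64(0.0743), np.float64(-31.2))]
305 [(np.float64(0.0767), np.float64(-30.6)), (np.float64(0.0775), np.float64(-31.0)), (np.float64(0.0767), np.float64(-30.6))]
310 [(np.float64(0.0778), np.float64(-29.1)), (np.float64(0.0789), np.float64(-29.8)), (np.float64(0.0776), np.float64(-29.0))]
315 [(np.float64(0.0792), np.float64(-27.9)), (np.float64(0.0787), np.float64(-27.6)), (np.float64(0.0793), np.float64(-28.0))]
320 [(np.float64(0.0794), np.float64(-26.0)), (np.float64(0.0788), np.float64(-25.6)), (np.float64(0.0793), np.float64(-25.9))]
325 [(np.float64(0.0792), np.float64(-23.6)), (np.float64(0.078), np.float64(-22.8)), (np.float64(0.078), np.float64(-22.8))]
330 [(np.float64(0.0386), np.float64(7.5)), (np.float64(0.0478), np.float64(0.9)), (np.float64(0.0386), np.float64(7.4))]
```

View pics/w31.png

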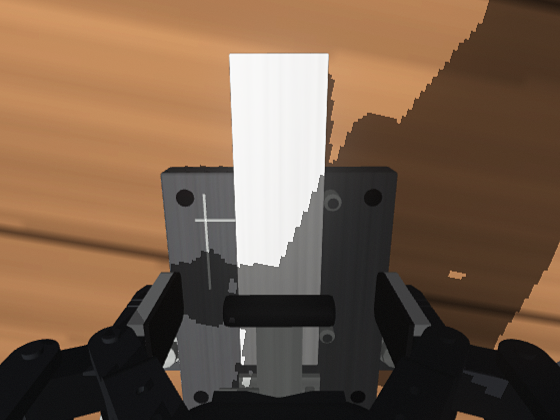

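Request:
{"fn": "play_rows", "kwargs": {"rows": [[[0,0,0.01,0],[0,0,0.03,0],[0,0,0.06,0],[0,0,0.1,0],[0,0,0.14,0],[0,0,0.17,0],[0,0,0.17,0],[0,0,0.17,0]]]}}

```text
clock: 30.38
tool_pos: [0.568, 0.0713, 0.2242]
eef_rot: [-3.14, -0.006, -2.964]
ft_force: [0.6, 0.3, -1.8]
opening: 0.0788
```

```bash
python3 -c "
from hh import *
st();im,C=wr('pics/w32.png')
im,d=optics.camera('side'); save('pics/s32.png',cv2.resize(im[150:320,150:380],None,fx=3.4,fy=3.4))"
```

```text
30.3833 [0.568  0.0713 0.2242] [-3.1397 -0.006  -2.9643] [-28.81  -0.06] [ 0.62  0.28 -1.76] 0.0788
blank ((524.2745361328125, 64.2448959350586), (96.873046875, 41.36102294921875), 10.283210754394531) 5038 0.03699880286961025
blank in f: box ((-73.05734252929688, 0.6931953430175781), (96.87307739257812, 41.36103439331055), 0.08320517838001251)
pin -58 24 28 [-60.51384599  24.82245391]
pin 12 24 82 [10.34047935 20.31944854]
pin 34 0 0 None
```

View pics/w32.png

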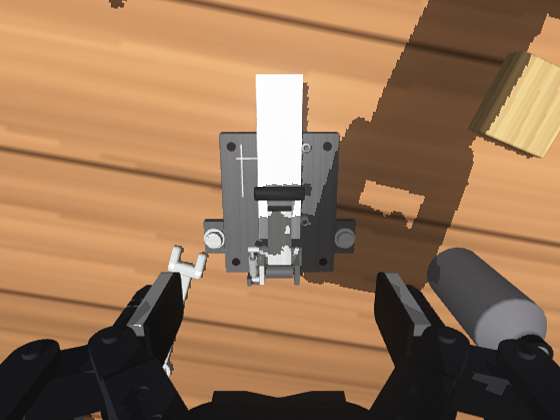

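View pics/s32.png

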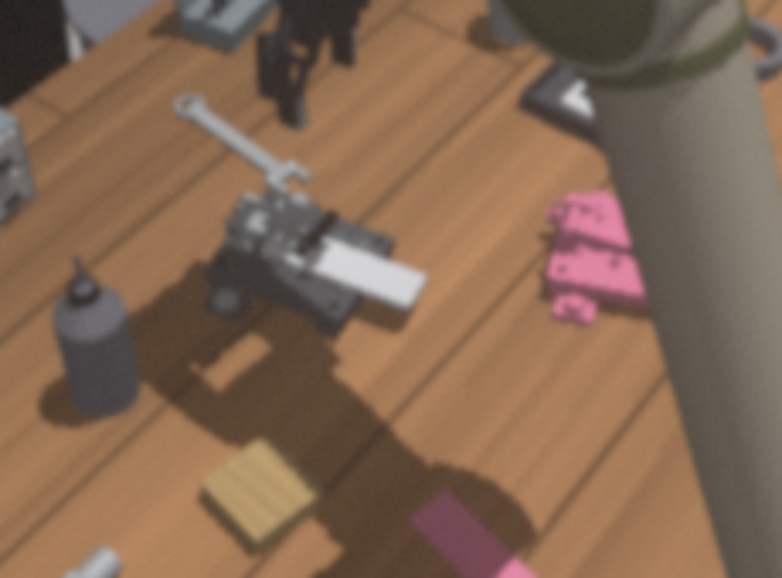

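```bash
python3 -c "
from hh import *
print(env.hand_in())"
```

```text
the job is handed in; nothing more can be done
None
```

The blank is in the fixture with the clip down on it, and the job was handed in at about 30 s on the clock. No verdict came back.

- **Clip up:** I pinched the bar by its ends and lifted it along its arc. It stayed up after I let go.
- **Blank onto the bed:** I picked the blank off the offcut by its tail and laid it on the bed about 5 mm clear of the side pins.
- **Against the pins:** I pressed it to the side pins until I felt about 5 N. I then slid it to the end pin by pushing its tail, again until about 5 N. A second check press on the side pins stopped at the same place, with about 3 N.
- **Clip down:** I brought the clip down in the grip. Near the end I used steps of under 1 mm until the foot touched, at about 2 N, then opened the fingers and lifted clear.

**Last checks:**
- The blank's yaw is within 0.1° of the fixture.
- Its long edge lies at the side pins, within the camera's accuracy.
- Its tail is about 119 mm from the fixture's origin, against a nominal 120 mm.
- The bar settled at about 73 mm high, which matches a clip angle of about 0.12.
- Nothing else looked moved in the final wrist and side pictures, though those did not cover the whole bench.

**Disagreements:** the top and wrist cameras differed by about 4 mm along x, and wrist readings of the pins were up to 6 mm off in some poses. I therefore relied on contact force for the final fit against the pins. After the clip was down, the lead end at the end pin was hidden from view.

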